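Weigh an ointment jar on the hanging spring scale

ROBOT

A 6-joint arm with a two-finger parallel gripper is mounted at the origin on the work surface. World frame = base frame: x ahead of the robot, y to its left, z up, the work surface at z = 0. Lengths are in m, angles in rad, forces in N, time in s.
With the tool pointing down it reaches from about 0.35 to 0.775 m from the base axis. Payload 5.5 kg.
Tool frame: the origin (TCP) lies at the very end of the fingers, on their centre line; the grasp point (between the pads) lies 19 mm behind it; z points along the fingers, y is the direction in which the jaws open and shut (so a half turn about z gives the same grasp; the last joint's range is limited). The gripper opens to 85 mm and grips with 20 to 120 N. Pads are 22 mm wide; open, the fingers measure 114 mm over their backs; the gripper's body (76 mm by 85 mm) begins 54 mm behind the grasp point. The pads swing forward as they close: fully open they stand 13 mm farther back than shut.
Start: joints at [-0.14, 0.313, 0.046, 1.304, 0, 1.431], TCP at [0.575, -0, 0.231] pointing down, gripper open.
Joint ranges: [-2.76, 2.76], [-0.86, 1.69], [-1.03, 1.26], [-2.2, 2.34], [-1.47, 1.5], [-3.14, 3.14]. Speed limits (rad/s): [2.57, 2.57, 3.14, 3.14, 3.14, 3.14].

INTERFACE

Orientations are given as a rotation vector (axis times angle).
In Python, from bench import r gives the robot as it stands.
- The arm moves only by the shell command python3 -m crank 'ROWS' [OPENING] [FORCE]. ROWS is JSON, a list of rows, each an object with "delta_pos": the shift along the tool's x, y, z in mm, a list of three; "twist": the turn, a rotation vector about the tool's x, y, z in degrees, a list of three. A call has 1 to 20 rows; each row is the pose to reach, as a shift and turn from the pose commanded when the call began, along the tool's axes at that moment; what a row does not reach only later rows make up. A row lasts 1/10 s, in which the tool goes at most 50 mm and 8.59 degrees, less where a joint would pass 70% of its speed; a pose out of reach is approached as far as the arm can. A call with a gripper value outside its range is refused whole. OPENING is the gripper's target within -1 to 1 (fully open at 1, half-way at 0, shut at -1), set as the call begins (- or left out, the last holds). The fingers move at their own pace and stop on an object; FORCE is the grip in N (left out, the last holds). Time passes only in rows, so rows that repeat a pose let the fingers close. It gives the time, the measured TCP pose, the force and the opening at its end, in the units of the state.
- r.observe(): the state, without advancing time (a new reading comes with each control period).
- r.get_image(name): name is "scene" or "side" or "wrist"; returns a dict with "pixels" (400x640x3 uint8, red, green, blue), "range_z" (400x640 float32, m along the optical axis (not along the pixel's ray), 0 where there is no reading), "fx", "fy", "cx", "cy" (pixels), "xyz" and "attitude" of the camera in the world; the wrist camera has in their place "hand_eye" (4x4, takes a point from camera to tool coordinates, whose origin is the TCP and whose axes are the flange's). Camera axes: x right, y up, looking along -z (the intrinsics and any distortion apply to the point x, -y, -z); pixel columns grow to the right and rows downward; lengths in m; the calibration is good to about 2 mm. A picture is of the moment at which its call begins: read the wrist's pose just before it.
- r.sign_off(): hands the job in, once; it reports no verdict.
The state is a dict: "time": time; "qpos": joint angles; "qd": joint speeds; "tau": joint torques, N m; "tool_pos": TCP position; "orientation": TCP orientation; "wrist_force": force on the tool from outside, world axes, zero at the start; "wrist_torque": the same for the moment, N m; "finger_gap": finger opening in m.
Only numpy, scipy, OpenCV 4.12 (cv2) and the standard library are available. Lean on these libraries where they do the work, as an engineer would, in place of code of your own. Each camera call takes 0.05 s, during which the arm holds its last target.

TASK

Weigh the green-lidded ointment jar on the hanging spring scale. With the weighing carrier still standing on the bench, set the jar down upright in the middle of its pan, not dropping it, and let go; then lift the carrier, hang its loop on the scale's hook and, keeping hold, lower it slowly until the spring carries the whole load. Let go without a jerk, so that the carrier is left hanging still and clear of everything with the pointer settled, and leave the red-lidded jar, the mortar and the amber bottle alone.

Things in the scene. Friction and masses are not known exactly. Their poses are not given: they have to be found in the camera images.
- jar_mid (a point): Centre (half-way up, on the axis) of the loose ointment jar with the GREEN lid: white round jar 60 mm in diameter (the lid, its top 18 mm, is 62 mm), 60 mm tall, 0.17 to 0.35 kg, standing on the bench. z is up along the jar.
- other_jar_mid (a point): Centre of a bystander jar of the same shape and size with a RED lid. The two jars may stand in either's place, 125 mm or more apart, centre to centre.
- carrier: Loose steel weighing carrier, 0.22 kg, standing on the bench: pan, wire bow over it, upright black handle and hanging loop on top, 258 mm tall in all. Origin under the pan's centre, z up, its -x side facing the jars, to the robot's right. Round pan 132 mm in diameter, rim 10 mm high, inner floor at z = 4 mm, flat part about 114 mm across. It balances straight under its handle.
- bow_top (a point): Top of the carrier's bow (6 mm wire, coated blue), at z = 116 mm of the carrier. The bow lies in the carrier's y-z plane: legs at y = +66 and -66 mm, upright to z = 88 mm, then drawn in (y = 56 at z = 102, y = 36 at z = 111 mm). So the pan is open towards carrier -x and +x, but not from straight above: bring a jar in under the bow with the tool leaning back about 45 degrees.
- carrier_grip (a point): Axis of the black handle at z = 146 mm of the carrier, a good place to hold it. The handle is 14 x 14 mm, faces square to carrier x and y, from z = 116 to 196 mm. Hold it with the fingers closing along carrier y and the tool leaning back about 45 degrees towards carrier -x, so that the gripper's body stays clear of the loop, hook and scale above. Axes as the carrier's.
- loop_top (a point): Middle of the wire at the top of the carrier's loop (z = 255 mm of the carrier), which is to lie in the hook; the wire runs along carrier x here. The loop is pear-shaped, of 6 mm wire, in the carrier's x-z plane, 27 mm wide inside at most; the wire's centre at its bottom is at z = 205 mm. Axes as the carrier's.
- scale_hook (a joint): How far the scale's hook and its red pointer are drawn down from zero, in m (0 to 0.10). The spring gives about 150 N/m, with light damping: the loaded carrier draws it down by some 25 to 38 mm. A load let go all at once makes the pointer shoot down.
- hook_seat (a point): Where the centre of a 6 mm wire comes to lie in the bottom of the scale's hook, about 328 mm above the bench when unloaded; it moves down with the hook. z up. The hook, of 7 mm steel wire, is bent in its own y-z plane and opens towards its own +y, roughly the robot. Its shank curves round at -y (to 21 mm) and meets the scale's axis, 46 mm above this point.
- hook_tip (a point): End of the hook's tip, 18.5 mm to +y of the seat and 13.5 mm above it (its wire's round end reaches 17 mm above the seat). A loop wire along the hook's x passes from +y over the tip to straight above the seat when its centre is 20 to 33 mm above the seat (26 mm is the middle); then it goes straight down. Axes as the hook's.
- stand: Fixed retort stand; origin at bench level straight under the hook, axes as the hook's: +y points roughly back to the robot, -x to the robot's right. Grey base plate 12 mm thick, to y = +-65, x = -55 and +180 mm; steel rod 12 mm thick, 630 mm tall, at x = +145 mm. The scale, a clear tube 40 mm thick with blue ends and a red pointer disc, is clamped over the hook, its lower end 405 mm above the bench.
- mortar: Bystander: white mortar 110 mm wide and 58 mm tall, its pestle leaning out to a height of about 110 mm; origin under its centre.
- bottle: Bystander: amber bottle 56 mm in diameter, 105 mm tall; origin under its centre.
There are look-alikes about, which are no part of the job. Several things look just like the carrier: the one meant starts farthest from the robot's base.

How it is judged:
On the way, in this order (a step that is already met when the one before it is completed fails the run):
1. the jar is set down upright in the pan of the standing carrier, still held by the fingers (x of jar_mid in the frame of carrier between -0.025 and 0.025 m and y of jar_mid in the frame of carrier between -0.025 and 0.025 m and z of jar_mid in the frame of carrier between 0.028 and 0.0385 m and height (world z) of carrier below 0.006 m and angle between carrier's own z axis and vertical below 0.06 rad and angle between jar_mid's own z axis and vertical below 0.12 rad and contact force between the fingers and jar above 0.5 N), for 0.05 s.
2. the jar stands in the pan, let go, with the carrier still on the bench (x of jar_mid in the frame of carrier between -0.025 and 0.025 m and y of jar_mid in the frame of carrier between -0.025 and 0.025 m and z of jar_mid in the frame of carrier between 0.028 and 0.0385 m and height (world z) of carrier below 0.006 m and angle between each of carrier, jar_mid's own z axis and vertical below 0.06 rad and contact force between the fingers and jar below 0.05 N), for 0.2 s.
3. the carrier's loop lies in the hook and the spring already carries part of the load (pointer 12 mm down or more) while the fingers still hold the carrier (distance between loop_top and hook_seat below 0.01 m and value of joint scale_hook above 0.012 m and contact force between the fingers and carrier above 0.5 N), for 0.1 s.
At the end, for the whole second after the job is handed in: Loop in the hook (within 10 mm of its seat), carrier upright (0.15 rad), let go, pan over 20 mm up, at rest; green jar upright within 25 mm of the pan's centre; pointer over 21 mm down and still (0.02 m/s); other jar, mortar and bottle upright within 20 mm of their starts (x of jar_mid in the frame of carrier between -0.025 and 0.025 m and y of jar_mid in the frame of carrier between -0.025 and 0.025 m and z of jar_mid in the frame of carrier between 0.028 and 0.0385 m and distance between loop_top and hook_seat below 0.01 m and angle between each of jar_mid, carrier, other_jar_mid, mortar, bottle's own z axis and vertical below 0.15 rad and height (world z) of carrier above 0.02 m and value of joint scale_hook above 0.021 m and velocity of joint scale_hook between -0.02 and 0.02 m/s and linear speed of carrier below 0.05 m/s and contact force between the fingers and carrier below 0.05 N and distance of each of other_jar_mid, mortar, bottle from where it was at the start of the episode below 0.02 m); the robot touches nothing.
It fails at once if the pointer shoots down or up, faster than 0.25 m/s (load dropped on the hook or let go with a jerk) (velocity of joint scale_hook above 0.25 m/s or velocity of joint scale_hook below -0.25 m/s).
It fails at once if the red-lidded jar is pushed more than 20 mm or tipped over (distance of other_jar_mid from where it was at the start of the episode above 0.02 m or angle between other_jar_mid's own z axis and vertical above 0.3 rad).
It fails at once if the mortar is pushed more than 20 mm or tipped over (distance of mortar from where it was at the start of the episode above 0.02 m or angle between mortar's own z axis and vertical above 0.3 rad).
It fails at once if the amber bottle is pushed more than 20 mm or tipped over (distance of bottle from where it was at the start of the episode above 0.02 m or angle between bottle's own z axis and vertical above 0.3 rad).
It also fails if it takes over 72 s, if anything falls off the work surface, if the arm or the gripper's body presses on something with over 40 N, if the wrist force passes 120 N, or if a joint passes its speed limit or range.

## Working session

There is one attempt and no reset: what is moved stays moved. The work goes in short steps, Python scripts to look and compute and a shell command to move; the robot and the scene stay as the last step left them, time stands still between calls to the robot, and variables do not carry over. Pictures are saved under pics/ and viewed, and the job is handed in when it is done.

```bash
ls; mkdir -p pics
cat > h.py <<'E'
import numpy as np, cv2
from scipy.spatial.transform import Rotation as R
from bench import r
def cap(name,tag):
    s=r.observe(); im=r.get_image(name)
    cv2.imwrite(f'pics/{tag}.png',cv2.cvtColor(im['pixels'],cv2.COLOR_RGB2BGR))
    np.savez(f'/tmp/{tag}.npz',**{k:np.asarray(v) for k,v in im.items() if v is not None},tp=s['tool_pos'],to=s['orientation'])
    return s,im
E
python3 - <<'E'
from h import *
print(r.observe())
for n in ['scene','side','wrist']:
    s,im=cap(n,n+'0')
    print(n,{k:(v if np.size(v)<20 else np.shape(v)) for k,v in im.items()})
E
```

```text
pics
{'time': 0.0, 'qpos': array([-1.39600853e-01,  3.14043235e-01,  4.49900871e-02,  1.30359086e+00,
       -4.82638244e-06,  1.43120684e+00]), 'qd': array([ 0.00097718,  0.00163084, -0.0008783 , -0.00092742,  0.00037335,
       -0.00019432]), 'tau': array([-2.90074182e-03, -4.80629075e+01,  2.98531097e+01,  1.95313990e-02,
       -3.83516899e-04, -4.27451073e-05]), 'tool_pos': array([5.74498095e-01, 5.89428746e-05, 2.30389037e-01]), 'orientation': array([-2.22041240e+00, -2.22038716e+00,  1.75197389e-03]), 'wrist_force': array([0.74947738, 0.25717908, 0.54530891]), 'wrist_torque': array([ 0.0066403 , -0.01561397,  0.01081852]), 'finger_gap': 0.08547035221211684}
scene {'pixels': (400, 640, 3), 'range_z': (400, 640), 'fx': 510.6853172179014, 'fy': 510.6853172179014, 'cx': 323.70902029859775, 'cy': 191.62125730219915, 'xyz': array([ 1.06829349, -0.6878829 ,  1.24586313]), 'attitude': array([0.64883926, 0.26452533, 0.71992726])}
side {'pixels': (400, 640, 3), 'range_z': (400, 640), 'fx': 401.0492888821416, 'fy': 401.0492888821416, 'cx': 313.1500487945515, 'cy': 204.54663399563998, 'xyz': array([ 0.12711282, -0.7447364 ,  1.11981922]), 'attitude': array([ 0.68693958, -0.16492925, -0.49889493])}
wrist {'pixels': (400, 640, 3), 'range_z': (400, 640), 'fx': 289.5898630720418, 'fy': 289.5898630720418, 'cx': 322.23947617394174, 'cy': 195.10487587819213, 'hand_eye': array([[ 8.11208582e-04,  9.56443987e-01,  2.91914784e-01,
         7.52188673e-02],
       [ 9.99999646e-01, -8.41091956e-04, -2.31264463e-05,
         2.48391444e-04],
       [ 2.23408026e-04,  2.91914700e-01, -9.56444331e-01,
        -1.43529077e-01],
       [ 0.00000000e+00,  0.00000000e+00,  0.00000000e+00,
         1.00000000e+00]])}
```

View pics/scene0.png

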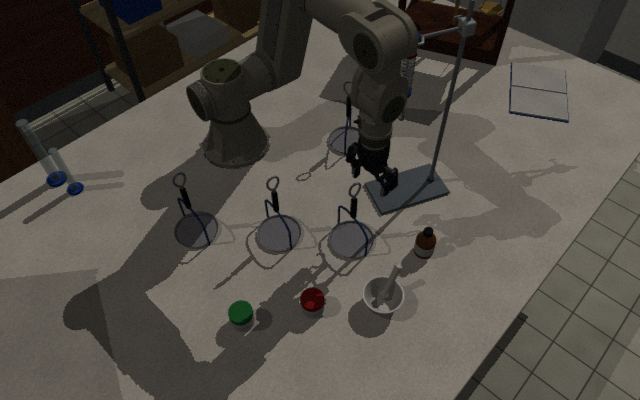

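View pics/side0.png

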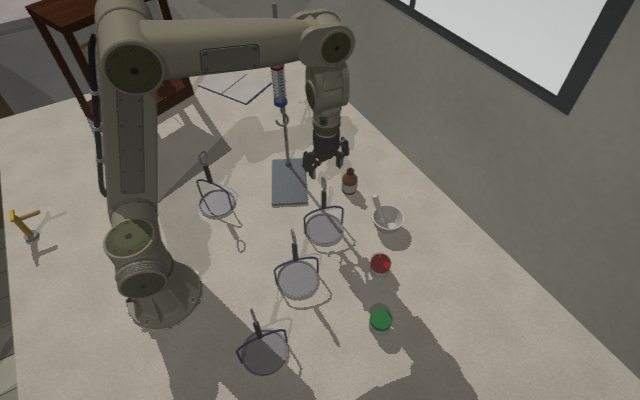

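View pics/wrist0.png

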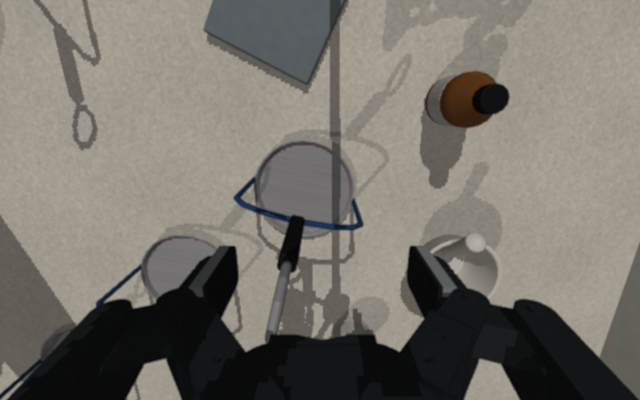

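Scene picture: four carrier-like things at (196,229), (278,233), (350,239) and (345,138); green jar at (240,313), red (312,299), mortar (383,296), bottle (426,243), stand base about (405,190). I'll measure all of them in both views.

```bash
cat >> h.py <<'E'
def load(tag):
    d=dict(np.load(f'/tmp/{tag}.npz')); 
    if 'hand_eye' in d:
        T=np.eye(4);T[:3,:3]=R.from_rotvec(d['to']).as_matrix();T[:3,3]=d['tp'];M=T@d['hand_eye']
        d['Rc'],d['tc']=M[:3,:3],M[:3,3]
    else: d['Rc'],d['tc']=R.from_rotvec(d['attitude']).as_matrix(),d['xyz']
    return d
def ray(d,u,v):
    c=np.stack([(np.asarray(u,float)-d['cx'])/d['fx'],-(np.asarray(v,float)-d['cy'])/d['fy'],-np.ones(np.shape(u))],-1)
    return c@d['Rc'].T
def plane(d,u,v,z):
    q=ray(d,u,v); return d['tc']+q*((z-d['tc'][2])/q[...,2])[...,None]
def cloud(d):
    v,u=np.mgrid[:400,:640]; P=d['tc']+ray(d,u,v)*d['range_z'][...,None]; P[d['range_z']==0]=np.nan; return P
def proj(d,P):
    c=(np.asarray(P)-d['tc'])@d['Rc']; return np.stack([d['cx']+d['fx']*c[...,0]/-c[...,2],d['cy']-d['fy']*c[...,1]/-c[...,2]],-1)
def tri(d1,p1,d2,p2):
    a=ray(d1,*p1);b=ray(d2,*p2);A=np.stack([a,-b],1);x=np.linalg.lstsq(A,d2['tc']-d1['tc'],rcond=None)[0]
    q1=d1['tc']+a*x[0];q2=d2['tc']+b*x[1];return (q1+q2)/2,np.linalg.norm(q1-q2)
E
python3 - <<'E'
from h import *
for tag in ['scene0','side0','wrist0']:
    d=load(tag);P=cloud(d)
    hsv=cv2.cvtColor(d['pixels'],cv2.COLOR_RGB2HSV);H,S,V=[hsv[...,i].astype(int) for i in range(3)]
    print(tag,'bench z',np.nanmedian(P[...,2]))
    for n,m in dict(green=(H>45)&(H<80)&(S>120),red=((H<6)|(H>174))&(S>150)&(V>40),blue=(H>100)&(H<130)&(S>100),amber=(H>5)&(H<20)&(S>150)).items():
        k,l,st,c=cv2.connectedComponentsWithStats(m.astype(np.uint8),connectivity=8)
        for i in range(1,k):
            if st[i,4]>25:
                q=P[l==i]; print(n,c[i].round(1),st[i,4],np.nanmedian(q,0).round(3),'z',np.nanmin(q[:,2]).round(3),np.nanmax(q[:,2]).round(3))
d=load('scene0')
for n,u,v,z in [('A',196,229,.004),('B',278,233,.004),('C',350,239,.004),('D',345,138,.004),('mortar',383,296,.05)]: print(n,plane(d,u,v,z).round(3))
d=load('side0')
for n,u,v,z in [('A',263,353,.004),('B',297,279,.004),('C',324,227,.004),('D',217,203,.004)]: print(n,plane(d,u,v,z).round(3))
E
```

```text
scene0 bench z -0.0005917842712190868
green [240.5 312.5] 459 [ 0.514 -0.416  0.06 ] z 0.037 0.069
red [311.5 298.4] 317 [ 0.619 -0.267  0.06 ] z 0.051 0.065
blue [134.7   8.7] 864 [-1.215  0.344 -0.154] z -0.213 -0.002
blue [538.5 116.8] 77 [0.692 0.816 0.001] z -0.006 0.008
blue [ 56.2 178.6] 229 [-0.286 -0.503  0.013] z -0.003 0.097
blue [ 74.7 188.2] 158 [-0.211 -0.483  0.009] z -0.003 0.044
blue [198.5 220.3] 57 [ 0.238 -0.322  0.105] z 0.002 0.126
blue [285.2 225.1] 45 [ 0.429 -0.171  0.107] z 0.009 0.122
blue [361.9 231. ] 54 [ 0.595 -0.041  0.106] z 0.007 0.125
amber [34.4 69.7] 6045 [-1.649 -0.091 -0.419] z -0.676 -0.078
amber [205.9   6.2] 113 [-1.65   1.028 -0.59 ] z -0.661 -0.234
amber [241.4   6.3] 110 [-1.226  1.024 -0.449] z -0.513 -0.402
amber [431.2  15.8] 887 [0.088 1.008 0.059] z 0.048 0.16
amber [484.8  32.7] 845 [0.311 1.033 0.059] z -0.002 0.173
amber [184.7  12. ] 26 [-1.652  0.874 -0.581] z -0.603 -0.548
amber [461.5  11.7] 42 [0.161 1.117 0.06 ] z 0.052 0.133
amber [243.5  18.5] 46 [-1.215  1.002 -0.498] z -0.567 -0.429
amber [174.2  17.1] 28 [-1.653  0.791 -
[... 872 characters left out ...]
0.937 0.487] z 0.287 0.493
amber [164.5   9.6] 119 [0.4   0.971 0.402] z 0.361 0.445
amber [177.5  83.1] 59 [0.366 1.009 0.059] z 0.054 0.065
wrist0 bench z 0.0015986325690257874
blue [258.3 205.3] 329 [ 0.509 -0.018  0.112] z 0.013 0.132
blue [335.6 222.3] 315 [ 0.588 -0.036  0.113] z 0.013 0.133
blue [115.2 288.2] 133 [ 0.317 -0.141  0.066] z 0.013 0.295
blue [ 21.5 376.9] 84 [ 0.127 -0.309  0.04 ] z 0.012 0.073
amber [463.8  99. ] 1844 [0.712 0.083 0.075] z 0.053 0.106
A [ 0.187 -0.316  0.004]
B [ 0.377 -0.161  0.004]
C [ 0.546 -0.032  0.004]
D [0.259 0.269 0.004]
mortar [ 0.745 -0.132  0.05 ]
A [ 0.188 -0.319  0.004]
B [ 0.379 -0.161  0.004]
C [ 0.556 -0.028  0.004]
D [0.272 0.264 0.004]
```

Run:
```python
from h import *
a=cv2.resize(cv2.imread('pics/scene0.png')[165:280,300:450],None,fx=4,fy=4,interpolation=cv2.INTER_CUBIC)
cv2.imwrite('pics/c_scene.png',cv2.convertScaleAbs(a,alpha=1.6))
a=cv2.resize(cv2.imread('pics/side0.png')[85:260,240:420],None,fx=3.3,fy=3.3,interpolation=cv2.INTER_CUBIC)
cv2.imwrite('pics/c_side.png',cv2.convertScaleAbs(a,alpha=1.3))
a=cv2.resize(cv2.imread('pics/wrist0.png')[120:350,210:400],None,fx=2.5,fy=2.5,interpolation=cv2.INTER_CUBIC)
cv2.imwrite('pics/c_wrist.png',cv2.convertScaleAbs(a,alpha=1.3))
```

```text
(no output)
```

View pics/c_scene.png

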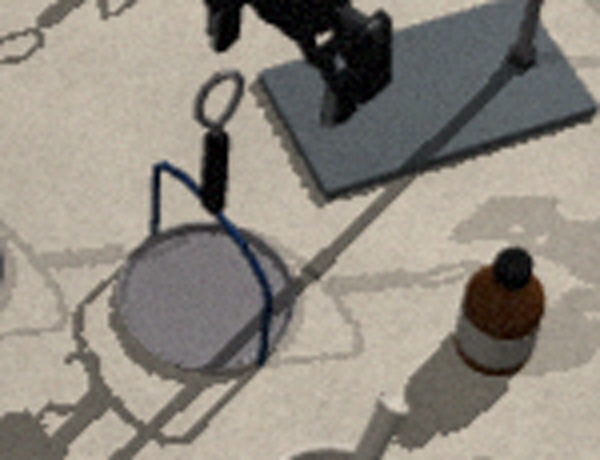

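View pics/c_side.png

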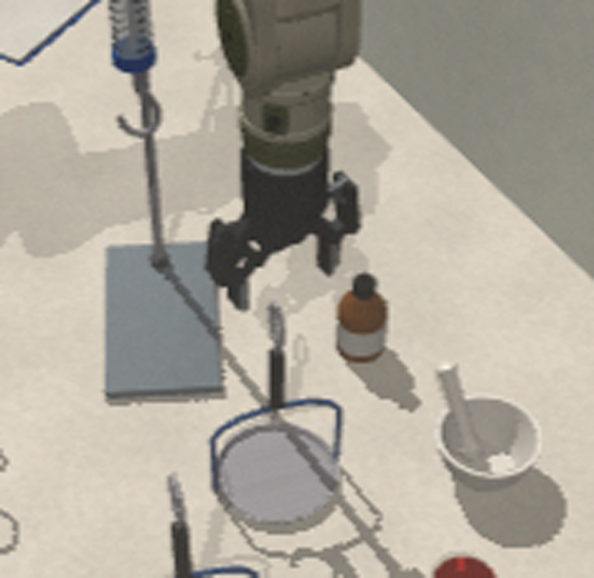

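View pics/c_wrist.png

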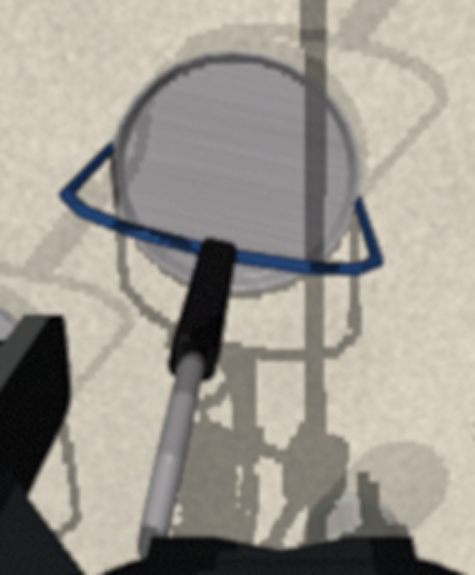

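Wrist crop: carrier C's pan centres at about (305,189) in the full wrist image, its blue shoulders at (236,197) and (362,225); it is the farthest of four (0.55 m against 0.37 to 0.41 m). Next, its pose from all three views.

Run:
```python
from h import *
S,D,W=load('scene0'),load('side0'),load('wrist0')
for n,d,c,l,rr in [('scene',S,(351.5,240.5),(340,206),(366.75,238.75)),('side',D,(324.5,229.6),(304.8,218.3),(343,207.7)),('wrist',W,(305.2,189.4),(236.5,196.5),(361.5,225))]:
    c=plane(d,*c,.008);l=plane(d,*l,.089);q=plane(d,*rr,.089)
    print(n,c.round(4),l.round(4),q.round(4),'mid',((l+q)/2).round(4),'w',np.linalg.norm(l-q).round(4),'ydir deg',np.degrees(np.arctan2(*(l-q)[1::-1])).round(1))
# loop top: side crop (276,306); scene crop (232,73)
p=tri(S,(300+233/4,165+75/4),D,(240+276/3.3,85+305/3.3));print('looptop',p)
# handle axis top,bottom
print('h bottom',tri(S,(300+214/4,165+209/4),D,(240+276.5/3.3,85+407/3.3)))
print('h top',tri(S,(300+216/4,165+133/4),D,(240+277/3.3,85+348/3.3)))
# jars
for n,a,b in [('green',(240.5,312.5),(380.5,318.5)),]: print(n,tri(S,a,D,b))
for n,d in [('s',S),('d',D),('w',W)]:
    for q in [(0.546,-0.028,.3),]: print(n,proj(d,q))
# base plate corners in side view at z=.012
for u,v in [(107,392),(222,388),(107,247)]: print('base',plane(D,240+u/3.3,85+v/3.3,.012).round(4))
for u,v in [(258,75),(328,188),(598,108),(328,198)]: print('baseS',plane(S,300+u/4,165+v/4,.012).round(4))
```

```text
scene [ 0.5545 -0.0354  0.008 ] [ 0.4863 -0.0115  0.089 ] [ 0.6148 -0.0456  0.089 ] mid [ 0.5506 -0.0285  0.089 ] w 0.1329 ydir deg 165.1
side [ 0.5499 -0.0407  0.008 ] [ 0.4868 -0.0203  0.089 ] [ 0.6183 -0.045   0.089 ] mid [ 0.5525 -0.0326  0.089 ] w 0.1339 ydir deg 169.4
wrist [ 0.5521 -0.0286  0.008 ] [ 0.4862 -0.0133  0.089 ] [ 0.6163 -0.0448  0.089 ] mid [ 0.5513 -0.0291  0.089 ] w 0.1339 ydir deg 166.4
looptop (array([ 0.55450831, -0.02317411,  0.25031449]), np.float64(0.0036182722959767874))
h bottom (array([ 0.55191491, -0.0303166 ,  0.11245239]), np.float64(0.0023093988793984562))
h top (array([ 0.55168315, -0.03213948,  0.19961688]), np.float64(0.00017011848804351492))
green (array([ 0.51121343, -0.41415153,  0.05362901]), np.float64(0.000686447712137831))
s [354.93211395 170.76182741]
d [321.70328519 167.0743686 ]
w [239.11018868 416.16891688]
base [0.4443 0.1514 0.012 ]
base [0.5562 0.0928 0.012 ]
base [0.5442 0.3586 0.012 ]
baseS [0.445 0.152 0.012]
baseS [0.5559 0.1027 0.012 ]
baseS [0.6607 0.3057 0.012 ]
baseS [0.5618 0.0953 0.012 ]
```

Both views agree on carrier C: origin about (0.5515, -0.030), carrier x at azimuth about 76.5°. Stand: hook x at about 64.7°, origin about (0.526, 0.172). Next, a helper to work out moves.

```bash
cat >> h.py <<'E'
def Rt(yaw,lean):
    a,t=np.radians(yaw),np.radians(lean);xh=np.array([np.cos(a),np.sin(a),0]);Z=np.array([0,0,1.])
    x=np.cos(t)*xh+np.sin(t)*Z;z=-np.cos(t)*Z+np.sin(t)*xh;return np.stack([x,np.cross(z,x),z],1)
def to(grasp,yaw,lean,back=0):
    s=r.observe();R0=R.from_rotvec(s['orientation']).as_matrix();Rg=Rt(yaw,lean)
    tcp=np.asarray(grasp)+Rg[:,2]*(0.019-back)
    print('delta mm',(R0.T@(tcp-s['tool_pos'])*1000).round(1),'twist',np.degrees(R.from_matrix(R0.T@Rg).as_rotvec()).round(1),'tcp',tcp.round(4),'t',round(s['time'],2))
def st():
    s=r.observe();R0=R.from_rotvec(s['orientation']).as_matrix()
    lean=np.degrees(np.arctan2(np.hypot(*R0[:2,2]),-R0[2,2]));
    print('t',round(s['time'],2),'tcp',s['tool_pos'].round(4),'grasp',(s['tool_pos']-R0[:,2]*.019).round(4),'lean',lean.round(2),'yaw(z)',np.degrees(np.arctan2(R0[1,2],R0[0,2])).round(2),'jaw',R0[:,1].round(3),'F',s['wrist_force'].round(2),'T',s['wrist_torque'].round(3),'gap',round(s['finger_gap'],4),'q',s['qpos'].round(2))
E
python3 -c "
from h import *
to((.512,-.412,.026),76.5,50,.10)"
python3 -m crank '[{"delta_pos":[0,0,-40],"twist":[0,0,0]},{"delta_pos":[0,0,-80],"twist":[0,0,0]},{"delta_pos":[0,0,-110],"twist":[0,0,0]}]' 1 60
python3 -c "
from h import *
to((.512,-.412,.026),76.5,50,.16)"
```

```text
delta mm [-472.4  -76.9  152.5] twist [-6.  49.8 12.6] tcp [ 0.4975 -0.4723  0.0781] t 0.15
time: 0.45
tool_pos: [0.5749, 0.0, 0.3433]
orientation: [2.221, 2.221, 0.001]
wrist_force: [0.1, -0.1, -0.0]
finger_gap: 0.0854
delta mm [-517.   -88.4  226.6] twist [-5.8 49.8 12.7] tcp [ 0.4868 -0.517   0.1166] t 0.45
```

```bash
python3 -m crank '[{"delta_pos":[-50,-10,0],"twist":[0,0,0]},{"delta_pos":[-100,-20,0],"twist":[0,8,2]},{"delta_pos":[-150,-30,0],"twist":[-1,16,4]},{"delta_pos":[-200,-40,0],"twist":[-2,24,6]},{"delta_pos":[-250,-50,20],"twist":[-3,32,8]},{"delta_pos":[-300,-60,50],"twist":[-4,40,10]},{"delta_pos":[-350,-66,80],"twist":[-6,48,12]},{"delta_pos":[-400,-74,110],"twist":[-6,50,12.7]},{"delta_pos":[-450,-82,140],"twist":[-6,50,12.7]},{"delta_pos":[-500,-88,180],"twist":[-6,50,12.7]},{"delta_pos":[-517,-88,227],"twist":[-6,50,12.7]},{"delta_pos":[-517,-88,227],"twist":[-6,50,12.7]},{"delta_pos":[-517,-88,227],"twist":[-6,50,12.7]},{"delta_pos":[-517,-88,227],"twist":[-6,50,12.7]}]'
python3 -c "
from h import *
st()
cap('wrist','wrist1');cap('side','side1');cap('scene','scene1')"
```

```text
time: 1.85
tool_pos: [0.4539, -0.4799, 0.1374]
orientation: [-1.905, -1.496, -0.933]
wrist_force: [0.3, -0.5, 0.3]
finger_gap: 0.085
t 1.85 tcp [ 0.4539 -0.4799  0.1374] grasp [ 0.4503 -0.4944  0.1491] lean 52.05 yaw(z) 76.06 jaw [ 0.971 -0.239  0.003] F [ 0.29 -0.46  0.25] T [-0.643  0.156 -0.011] gap 0.085 q [-1.16  1.29  1.26  2.34  0.5   0.44]
```

```bash
python3 -c "
from h import *
to((.512,-.412,.026),30,50,.12)
a=cv2.imread('pics/side1.png')[0:230,230:430];cv2.imwrite('pics/h_side.png',cv2.convertScaleAbs(cv2.resize(a,None,fx=2.6,fy=2.6,interpolation=cv2.INTER_CUBIC),alpha=1.3))
a=cv2.imread('pics/scene1.png')[0:220,330:500];cv2.imwrite('pics/h_scene.png',cv2.convertScaleAbs(cv2.resize(a,None,fx=2.7,fy=2.7,interpolation=cv2.INTER_CUBIC),alpha=1.5))"
```

```text
delta mm [-23.3 -17.4  49.8] twist [-35.8  -1.9  29.5] tcp [ 0.445  -0.4507  0.0909] t 2.0
```

View pics/wrist1.png

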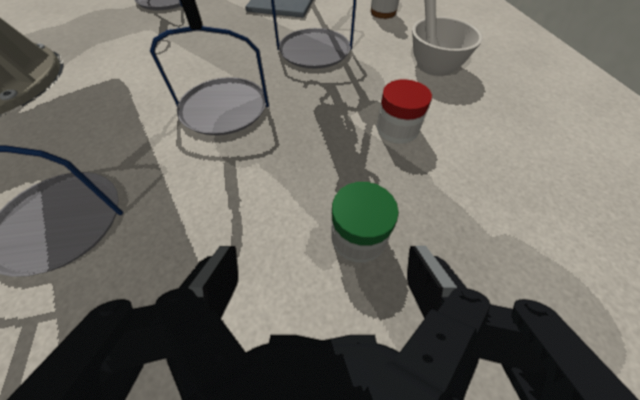

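View pics/h_side.png

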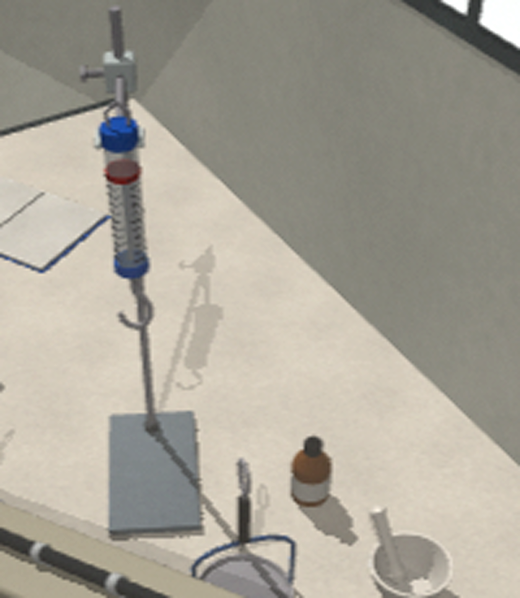

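View pics/h_scene.png

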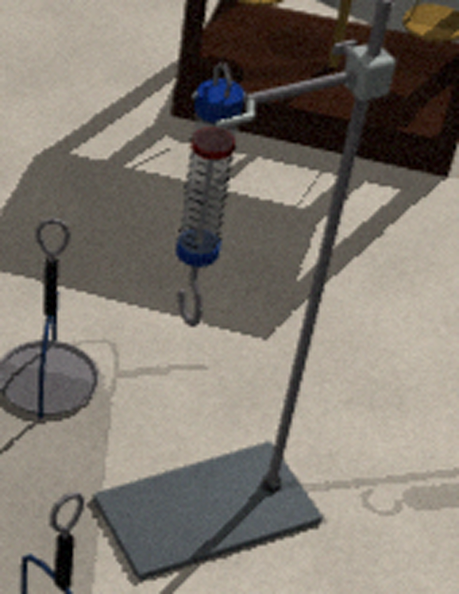

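Wrist: green lid's top centres at about (365,211), red jar at (405,98). Side: hook at crop (137,310), tube's lower end at crop (131,266). Scene: hook at crop (190,310), tube's end at crop (198,250).

Run:
```python
from h import *
S,D,W=load('scene1'),load('side1'),load('wrist1')
a=lambda u,v:(330+u/2.7,v/2.7)
b=lambda u,v:(230+u/2.6,v/2.6)
for n,p,q in [('tube low',(197,252),(131,268)),('tube top cap',(220,100),(119,132)),('hook bottom',(191,321),(137,325)),('tip',(183,292),(122,314)),('shank',(196,270),(137,281)),('rod base',(272,484),(152,428))]:
    P,e=tri(S,a(*p),D,b(*q));print(n,P.round(4),round(e,4))
hsv=cv2.cvtColor(W['pixels'],cv2.COLOR_RGB2HSV);H,Sa,V=[hsv[...,i].astype(int) for i in range(3)]
m=((H>45)&(H<80)&(Sa>120)).astype(np.uint8);ys,xs=np.nonzero(m);print('green bbox',xs.min(),xs.max(),ys.min(),ys.max(),V[m>0].mean())
P=cloud(W);q=P[(m>0)&(P[...,2]>.056)];print(len(q),q.mean(0),(np.nanpercentile(q,1,axis=0)+np.nanpercentile(q,99,axis=0))/2, np.ptp(q,axis=0))
for (d,n) in [(W,'w'),(S,'s'),(D,'d')]:
  hsv=cv2.cvtColor(d['pixels'],cv2.COLOR_RGB2HSV);H,Sa=hsv[...,0],hsv[...,1]
  m=((H>45)&(H<80)&(Sa>120));P=cloud(d);q=P[m&(abs(P[...,2]-.06)<.004)]
  if len(q)>20: print(n,len(q),((np.nanpercentile(q,2,axis=0)+np.nanpercentile(q,98,axis=0))/2).round(4),(np.nanpercentile(q,98,axis=0)-np.nanpercentile(q,2,axis=0)).round(3))
print(plane(W,365,211,.06))
```

```text
tube low [0.5227 0.1763 0.4048] 0.0023
tube top cap [0.5239 0.1765 0.5694] 0.0009
hook bottom [0.5253 0.1796 0.3187] 0.0006
tip [0.5084 0.1837 0.3411] 0.0041
shank [0.5269 0.1723 0.3879] 0.0024
rod base [0.5879 0.3065 0.0109] 0.0052
green bbox 333 397 182 244 90.427196522819
2965 [ 0.50932115 -0.4165892   0.06045233] [ 0.5096558  -0.41481697  0.05948001] [0.06009658 0.06129624 0.00650684]
w 2965 [ 0.5097 -0.4152  0.0599] [0.054 0.056 0.004]
s 369 [ 0.5118 -0.4149  0.06  ] [0.053 0.054 0.007]
d 126 [ 0.5186 -0.4106  0.0596] [0.035 0.046 0.007]
[ 0.50970884 -0.41707855  0.06      ]
```

Checks agree: lid top at z 0.060, tube end at 0.405, hook to rod 145 mm. Jar at (0.5105, -0.4155). The 76.5° lean direction is out of reach there (joints 3 and 4 at their limits), and since the jar is round I'll take it with the tool leaning along 30°.

```bash
python3 -c "
from h import *
to((.5105,-.4155,.026),30,50,.12)"
python3 -m crank '[{"delta_pos":[-8,-6,-20],"twist":[-7,0,6]},{"delta_pos":[-14,-10,-20],"twist":[-14,-1,12]},{"delta_pos":[-20,-14,-10],"twist":[-21,-1,18]},{"delta_pos":[-26,-18,10],"twist":[-28,-1.5,24]},{"delta_pos":[-26,-18,30],"twist":[-35.8,-1.9,29.5]},{"delta_pos":[-26,-19,49],"twist":[-35.8,-1.9,29.5]},{"delta_pos":[-26,-19,49],"twist":[-35.8,-1.9,29.5]},{"delta_pos":[-26,-19,49],"twist":[-35.8,-1.9,29.5]},{"delta_pos":[-26,-19,49],"twist":[-35.8,-1.9,29.5]}]'
python3 -c "
from h import *
st();cap('wrist','wrist2')
to((.5105,-.4155,.026),30,50,0)"
```

```text
delta mm [-25.7 -18.   46.9] twist [-35.8  -1.9  29.5] tcp [ 0.4435 -0.4542  0.0909] t 2.0
time: 2.9
tool_pos: [0.4428, -0.4535, 0.0891]
orientation: [-2.574, -0.691, -1.198]
wrist_force: [-0.2, -0.6, 0.1]
finger_gap: 0.0855
t 2.9 tcp [ 0.4428 -0.4535  0.0891] grasp [ 0.4302 -0.4608  0.1013] lean 49.92 yaw(z) 30.06 jaw [ 0.501 -0.865  0.   ] F [-0.21 -0.64  0.13] T [-0.383  0.53  -0.033] gap 0.0855 q [-1.3   0.64 -0.09  1.13  0.84  1.19]
delta mm [  2.4   0.3 119. ] twist [-0.   0.1  0. ] tcp [ 0.5231 -0.4082  0.0138] t 2.95
```

View pics/wrist2.png

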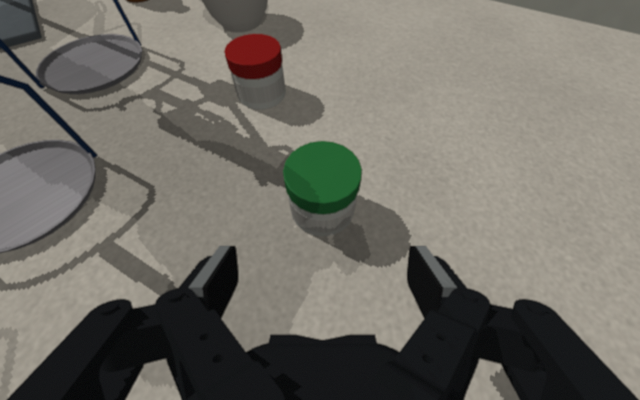

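The green jar stands centred between the fingers (lid at (322,175), finger pads at 225 and 420). Advance along the tool.

```bash
python3 -m crank '[{"delta_pos":[2.4,0,30],"twist":[0,0,0]},{"delta_pos":[2.4,0,60],"twist":[0,0,0]},{"delta_pos":[2.4,0,80],"twist":[0,0,0]},{"delta_pos":[2.4,0,95],"twist":[0,0,0]},{"delta_pos":[2.4,0,108],"twist":[0,0,0]},{"delta_pos":[2.4,0,116],"twist":[0,0,0]},{"delta_pos":[2.4,0,119],"twist":[0,0,0]},{"delta_pos":[2.4,0,119],"twist":[0,0,0]}]'
python3 -c "
from h import *
st();cap('wrist','wrist3')"
```

```text
time: 3.75
tool_pos: [0.5221, -0.4067, 0.0113]
orientation: [-2.572, -0.685, -1.197]
wrist_force: [0.7, -0.4, -0.4]
finger_gap: 0.0852
t 3.75 tcp [ 0.5221 -0.4067  0.0113] grasp [ 0.5096 -0.414   0.0235] lean 49.98 yaw(z) 30.19 jaw [ 0.499 -0.866 -0.005] F [ 0.69 -0.37 -0.38] T [-0.384  0.572 -0.032] gap 0.0852 q [-1.15  0.69 -0.22  0.78  0.87  1.42]
```

View pics/wrist3.png

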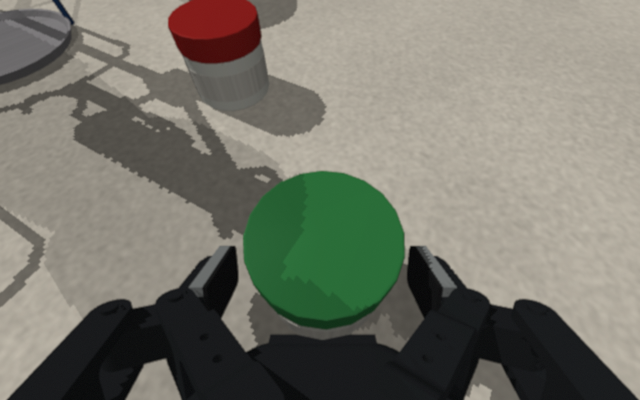

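```bash
python3 -m crank '[{"delta_pos":[3,0,-2.5],"twist":[0,0,0]},{"delta_pos":[3,0,-2.5],"twist":[0,0,0]}]'
python3 -m crank '[{"delta_pos":[0,0,0],"twist":[0,0,0]},{"delta_pos":[0,0,0],"twist":[0,0,0]},{"delta_pos":[0,0,0],"twist":[0,0,0]},{"delta_pos":[0,0,0],"twist":[0,0,0]},{"delta_pos":[0,0,0],"twist":[0,0,0]},{"delta_pos":[0,0,0],"twist":[0,0,0]},{"delta_pos":[0,0,0],"twist":[0,0,0]}]' -1 50
python3 -c "
from h import *
st();cap('wrist','wrist4')"
```

```text
time: 4.0
tool_pos: [0.5217, -0.4071, 0.0163]
orientation: [-2.573, -0.684, -1.198]
wrist_force: [0.6, 0.7, 0.3]
finger_gap: 0.0853
time: 4.7
tool_pos: [0.5217, -0.4068, 0.0159]
orientation: [-2.573, -0.683, -1.198]
wrist_force: [-3.5, -2.5, 5.9]
finger_gap: 0.0583
t 4.7 tcp [ 0.5217 -0.4068  0.0159] grasp [ 0.5091 -0.4141  0.0281] lean 50.01 yaw(z) 30.08 jaw [ 0.498 -0.867 -0.004] F [-3.47 -2.46  5.93] T [-0.139  0.233  0.027] gap 0.0583 q [-1.15  0.68 -0.22  0.79  0.87  1.42]
```

View pics/wrist4.png

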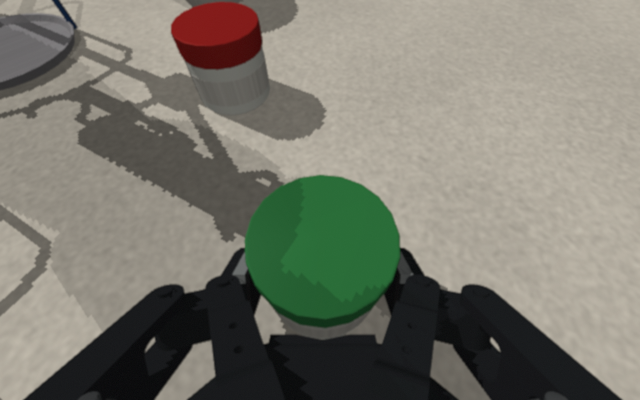

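```bash
python3 -m crank '[{"delta_pos":[4,0,-3],"twist":[0,0,0]},{"delta_pos":[10,0,-8],"twist":[0,0,0]},{"delta_pos":[20,0,-17],"twist":[0,0,0]},{"delta_pos":[35,0,-29],"twist":[0,0,0]},{"delta_pos":[50,0,-42],"twist":[0,0,0]},{"delta_pos":[65,0,-54],"twist":[0,0,0]},{"delta_pos":[80,0,-67],"twist":[0,0,0]},{"delta_pos":[80,0,-67],"twist":[0,0,0]},{"delta_pos":[80,0,-67],"twist":[0,0,0]}]'
python3 -c "
from h import *
st();cap('wrist','wrist5');cap('side','side5')
cv2.imwrite('pics/s5.png',cv2.resize(cv2.imread('pics/side5.png')[200:400,280:480],None,fx=3,fy=3))"
```

```text
time: 5.65
tool_pos: [0.5221, -0.4066, 0.1199]
orientation: [-2.573, -0.685, -1.196]
wrist_force: [-0.5, 0.1, -4.1]
finger_gap: 0.0585
t 5.65 tcp [ 0.5221 -0.4066  0.1199] grasp [ 0.5095 -0.4139  0.1321] lean 49.94 yaw(z) 30.14 jaw [ 0.499 -0.867 -0.004] F [-0.5   0.12 -4.07] T [-0.566  1.036 -0.009] gap 0.0585 q [-1.15  0.56 -0.13  1.    0.87  1.42]
```

View pics/wrist5.png

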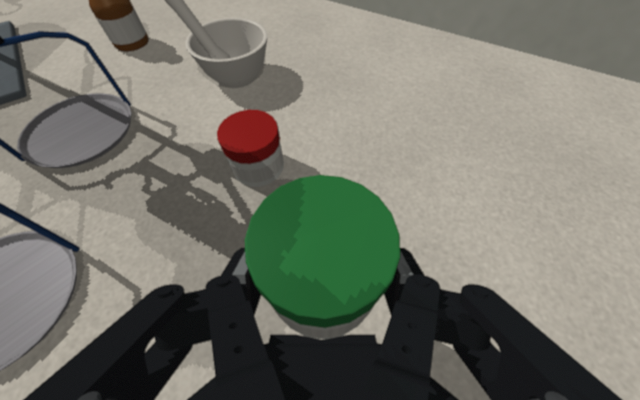

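View pics/s5.png

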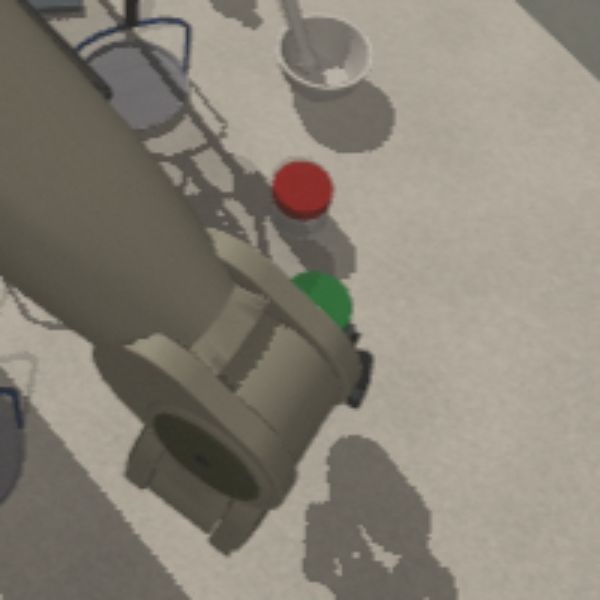

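```bash
cat >> h.py <<'E'
def lid(tag):
    d=load(tag);hsv=cv2.cvtColor(d['pixels'],cv2.COLOR_RGB2HSV);H,Sa=hsv[...,0],hsv[...,1]
    m=cv2.erode(((H>45)&(H<80)&(Sa>120)).astype(np.uint8),np.ones((3,3)));P=cloud(d)[m>0];P=P[~np.isnan(P[:,0])]
    zt=np.percentile(P[:,2],80)
    for _ in range(4):
        q=P[abs(P[:,2]-zt)<.02] if _==0 else P[abs((P-c)@n)<.002]
        c=q.mean(0);n=np.linalg.svd(q-c,full_matrices=False)[2][2];n*=np.sign(n[2])
    c=(np.percentile(q,1,axis=0)+np.percentile(q,99,axis=0))/2
    R0=R.from_rotvec(d['to']).as_matrix()
    mid=c-.03*n;print('lid',c.round(4),'n',n.round(3),'mid',mid.round(4),'in tool mm',(R0.T@(mid-d['tp'])*1e3).round(1),'ext',np.ptp(q,axis=0).round(3));return mid
E
python3 -c "
from h import *
lid('wrist3');lid('wrist4');lid('wrist5')
to((.5105,-.32,.28),76.5,50,0)
to((.5165,-.176,.28),76.5,50,0)"
```

```text
lid [ 0.5093 -0.4139  0.0608] n [-0. -0.  1.] mid [ 0.5093 -0.4139  0.0308] in tool mm [  5.4  -0.3 -23.8] ext [0.06  0.06  0.004]
lid [ 0.5096 -0.4131  0.0608] n [0.002 0.001 1.   ] mid [ 0.5095 -0.4131  0.0308] in tool mm [  2.6  -0.7 -20.1] ext [0.06  0.06  0.004]
lid [ 0.5101 -0.4129  0.1648] n [0.004 0.002 1.   ] mid [ 0.51   -0.4129  0.1348] in tool mm [  2.6  -0.7 -20. ] ext [0.06  0.06  0.004]
delta mm [141.6 -91.7 -62.6] twist [ 35.4  -0.1 -30.3] tcp [ 0.5139 -0.3058  0.2678] t 5.75
delta mm [ 190.4 -213.5   -3.1] twist [ 35.4  -0.1 -30.3] tcp [ 0.5199 -0.1618  0.2678] t 5.75
```

```bash
python3 -m crank '[{"delta_pos":[10,0,-8],"twist":[0,0,0]},{"delta_pos":[30,0,-25],"twist":[0,0,0]},{"delta_pos":[55,0,-46],"twist":[0,0,0]},{"delta_pos":[77,0,-64],"twist":[0,0,0]},{"delta_pos":[88,-15,-64],"twist":[2.5,0,-2]},{"delta_pos":[100,-35,-60],"twist":[6,0,-5]},{"delta_pos":[112,-60,-53],"twist":[10,0,-9]},{"delta_pos":[124,-85,-46],"twist":[15,0,-13]},{"delta_pos":[136,-110,-38],"twist":[20,0,-17]},{"delta_pos":[148,-135,-30],"twist":[25,0,-21]},{"delta_pos":[160,-160,-22],"twist":[29,0,-25]},{"delta_pos":[172,-182,-14],"twist":[32,0,-28]},{"delta_pos":[182,-200,-8],"twist":[34,0,-29.5]},{"delta_pos":[188,-210,-4],"twist":[35.4,0,-30.3]},{"delta_pos":[190,-213,-3],"twist":[35.4,0,-30.3]},{"delta_pos":[190,-213,-3],"twist":[35.4,0,-30.3]},{"delta_pos":[190,-213,-3],"twist":[35.4,0,-30.3]}]'
python3 -c "
from h import *
st();cap('wrist','wrist6');cap('scene','scene6');cap('side','side6');lid('wrist6')"
```

```text
time: 7.45
tool_pos: [0.5201, -0.1637, 0.2681]
orientation: [-1.927, -1.52, -0.903]
wrist_force: [-0.1, -0.4, -2.8]
finger_gap: 0.0585
t 7.45 tcp [ 0.5201 -0.1637  0.2681] grasp [ 0.5166 -0.1778  0.2803] lean 50.03 yaw(z) 76.26 jaw [ 0.972 -0.235  0.003] F [-0.13 -0.38 -2.81] T [-1.179  0.255  0.005] gap 0.0585 q [-0.83  0.56  0.19  1.79  0.69  0.76]
lid [ 0.5167 -0.1765  0.3129] n [-0.006  0.005  1.   ] mid [ 0.5169 -0.1766  0.2829] in tool mm [  2.8  -0.  -19.7] ext [0.06  0.061 0.004]
```

View pics/scene6.png

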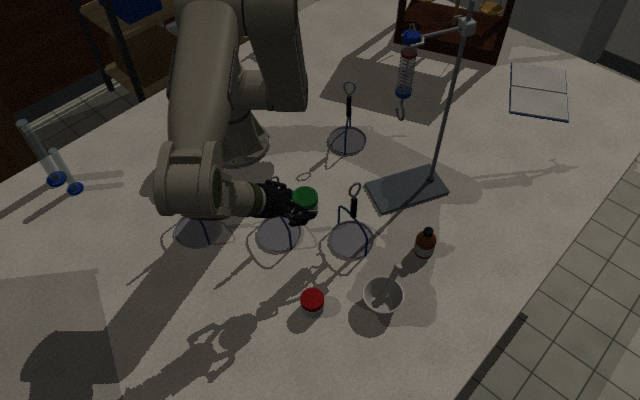

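View pics/wrist6.png

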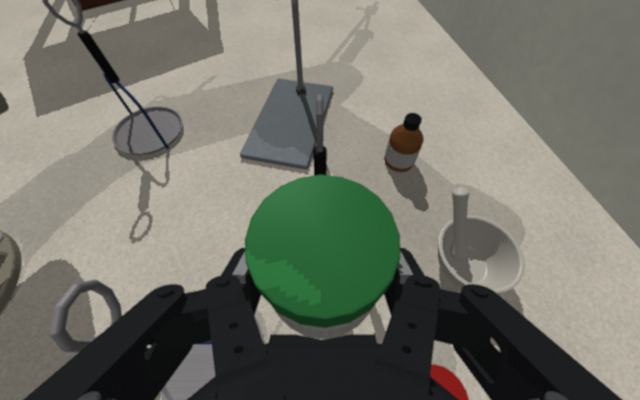

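```bash
python3 -c "
from h import *
for t,pp in [('scene6',[(190,185),(170,200),(200,212),(235,195),(235,212),(205,130),(180,130),(225,130),(265,205),(265,188)])]:
  P=cloud(load(t))
  for p in pp: print(t,p,P[p[1],p[0]].round(3))
"
```

```text
scene6 (190, 185) [ 0.545 -0.452  0.615]
scene6 (170, 200) [ 0.53  -0.486  0.595]
scene6 (200, 212) [ 0.562 -0.458  0.564]
scene6 (235, 195) [ 0.499 -0.347  0.456]
scene6 (235, 212) [ 0.506 -0.36   0.419]
scene6 (205, 130) [ 0.479 -0.365  0.633]
scene6 (180, 130) [ 0.451 -0.396  0.637]
scene6 (225, 130) [ 0.474 -0.323  0.6  ]
scene6 (265, 205) [ 0.518 -0.292  0.388]
scene6 (265, 188) [ 0.497 -0.271  0.409]
```

View pics/side6.png

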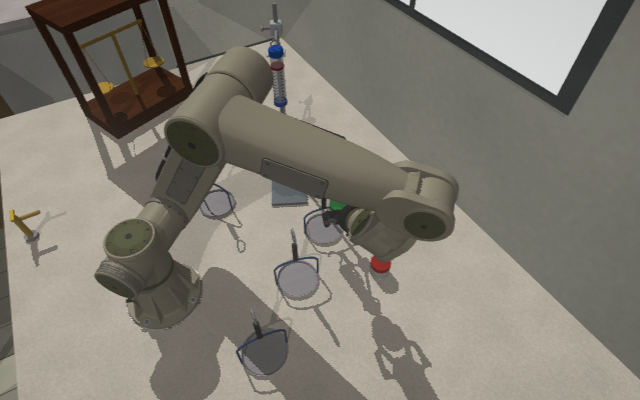

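Descent is clear: wrist axis near (0.50,-0.44,0.55) and the forearm over look-alike B would stay near 0.34 m against its 0.258 m. Carrier C's handle is at (320,160), in line with the tool.

```bash
cat >> h.py <<'E'
def jarto(M,yaw,lean,off=(2.7,-.3,-19.8)):
    s=r.observe();R0=R.from_rotvec(s['orientation']).as_matrix();Rg=Rt(yaw,lean);tcp=np.asarray(M)-Rg@np.array(off)/1e3
    print('delta mm',(R0.T@(tcp-s['tool_pos'])*1000).round(1),'twist',np.degrees(R.from_matrix(R0.T@Rg).as_rotvec()).round(1),'t',round(s['time'],2))
E
python3 -c "
from h import *
x=np.array([.2334,.9724,0]);C=np.array([.5517,-.03,0])
jarto(C-.13*x+[0,0,.12],76.5,50);jarto(C-.13*x+[0,0,.05],76.5,50)"
```

```text
delta mm [-111.4   -0.7  120.6] twist [ 0.2 -0.   0.1] t 7.6
delta mm [-165.1   -0.9  165.6] twist [ 0.2 -0.   0.1] t 7.6
```

```bash
python3 -m crank '[{"delta_pos":[-8,0,9],"twist":[0,0,0]},{"delta_pos":[-25,0,26],"twist":[0,0,0]},{"delta_pos":[-50,0,52],"twist":[0,0,0]},{"delta_pos":[-75,0,78],"twist":[0,0,0]},{"delta_pos":[-98,-1,102],"twist":[0,0,0]},{"delta_pos":[-111,-1,120],"twist":[0,0,0]},{"delta_pos":[-125,-1,132],"twist":[0,0,0]},{"delta_pos":[-140,-1,144],"twist":[0,0,0]},{"delta_pos":[-153,-1,155],"twist":[0,0,0]},{"delta_pos":[-162,-1,163],"twist":[0,0,0]},{"delta_pos":[-165,-1,165.5],"twist":[0.2,0,0]},{"delta_pos":[-165,-1,165.5],"twist":[0.2,0,0]},{"delta_pos":[-165,-1,165.5],"twist":[0.2,0,0]}]'
python3 -c "
from h import *
st();cap('wrist','wrist7');cap('scene','scene7');cap('side','side7');lid('wrist7')
a=cv2.resize(cv2.imread('pics/scene7.png')[140:320,150:400],None,fx=3,fy=3);cv2.imwrite('pics/s7.png',cv2.convertScaleAbs(a,alpha=1.4))
a=cv2.resize(cv2.imread('pics/side7.png')[140:320,230:450],None,fx=3,fy=3);cv2.imwrite('pics/d7.png',a)"
```

```text
time: 8.9
tool_pos: [0.5251, -0.1427, 0.0359]
orientation: [-1.923, -1.521, -0.899]
wrist_force: [0.2, -0.8, -3.0]
finger_gap: 0.0584
t 8.9 tcp [ 0.5251 -0.1427  0.0359] grasp [ 0.5217 -0.1569  0.0481] lean 50.04 yaw(z) 76.57 jaw [ 0.973 -0.231  0.002] F [ 0.18 -0.77 -3.02] T [-1.139  0.283 -0.079] gap 0.0584 q [-0.79  0.75 -0.09  1.3   0.71  0.79]
lid [ 0.5218 -0.1557  0.0808] n [-0.004  0.004  1.   ] mid [ 0.5219 -0.1558  0.0508] in tool mm [  2.8  -0.1 -19.8] ext [0.059 0.06  0.004]
```

View pics/s7.png

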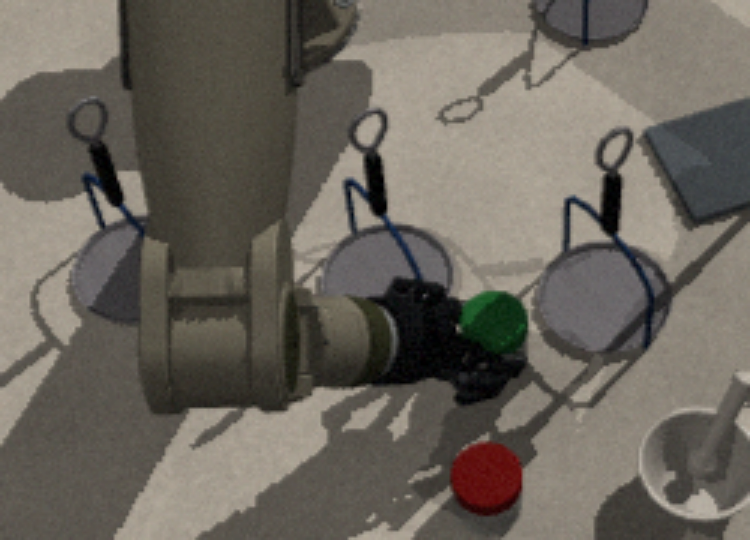

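View pics/wrist7.png

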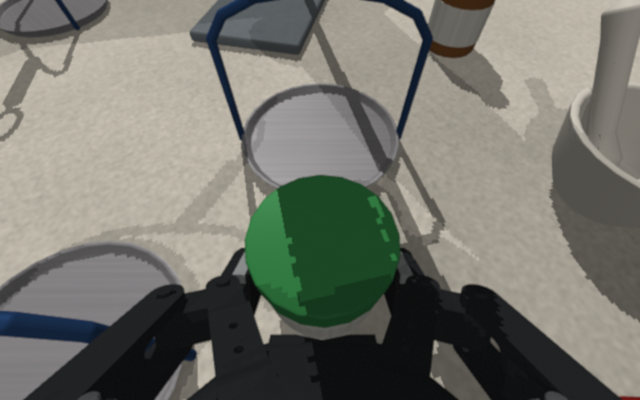

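View pics/d7.png

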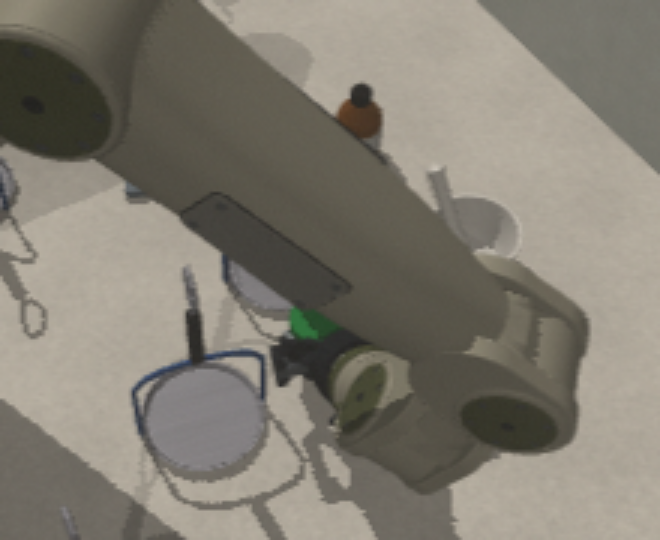

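```bash
python3 -c "
from h import *
W=load('wrist7')
l=plane(W,244,143,.01);q=plane(W,398.5,141,.01);t=plane(W,320,86,.01)
x=np.array([.2334,.9724,0]);C=(l+q)/2
print(l,q,C,np.linalg.norm(l-q),'far rim minus 66:',t-.066*x)
for a,b in [((207,42),(434,42))]:
  a=plane(W,*a,.089);b=plane(W,*b,.089);print('shoulders',a,b,(a+b)/2,np.linalg.norm(a-b),np.degrees(np.arctan2(*(b-a)[1::-1])))
C=np.array([.5517,-.03,0])
jarto(C+[0,0,.048],76.5,50);jarto(C+[0,0,.0375],76.5,50)"
```

```text
[ 0.48686524 -0.02648068  0.01      ] [ 0.61077353 -0.05331378  0.01      ] [ 0.54881939 -0.03989723  0.01      ] 0.12678043924067844 far rim minus 66: [ 0.54864731 -0.03304071  0.01      ]
shoulders [ 0.48309083 -0.01718218  0.089     ] [ 0.61690172 -0.04843676  0.089     ] [ 0.54999628 -0.03280947  0.089     ] 0.13741251989212253 -13.147030055493344
delta mm [8.08e+01 1.00e-01 1.01e+02] twist [-0.  -0.   0.2] t 9.05
delta mm [7.280e+01 1.000e-01 1.077e+02] twist [-0.  -0.   0.2] t 9.05
```

```bash
python3 -m crank '[{"delta_pos":[5,0,6],"twist":[0,0,0]},{"delta_pos":[16,0,19],"twist":[0,0,0]},{"delta_pos":[29,0,34.5],"twist":[0,0,0]},{"delta_pos":[41,0,49],"twist":[0,0,0]},{"delta_pos":[53,0,63],"twist":[0,0,0]},{"delta_pos":[64,0,76],"twist":[0,0,0]},{"delta_pos":[73,0,87],"twist":[0,0,0]},{"delta_pos":[79,0,94],"twist":[0,0,0]},{"delta_pos":[82,0,98],"twist":[0,0,0]},{"delta_pos":[82,0,98],"twist":[0,0,0]},{"delta_pos":[82,0,98],"twist":[0,0,0]}]'
python3 -c "
from h import *
st();cap('wrist','wrist8');cap('side','side8');lid('wrist8')
C=np.array([.5508,-.031,0]);jarto(C+[0,0,.036],76.5,50)
a=cv2.resize(cv2.imread('pics/side8.png')[140:320,230:450],None,fx=3,fy=3);cv2.imwrite('pics/d8.png',a)"
```

```text
time: 10.15
tool_pos: [0.5544, -0.0185, 0.0354]
orientation: [-1.923, -1.521, -0.899]
wrist_force: [0.5, -0.0, -3.1]
finger_gap: 0.0583
t 10.15 tcp [ 0.5544 -0.0185  0.0354] grasp [ 0.551  -0.0326  0.0476] lean 50.03 yaw(z) 76.59 jaw [ 0.973 -0.231  0.001] F [ 0.52 -0.05 -3.11] T [-1.178  0.204 -0.003] gap 0.0583 q [-0.59  0.64 -0.27  1.06  0.8   1.04]
lid [ 0.5511 -0.0342  0.0803] n [-0.003  0.004  1.   ] mid [ 0.5512 -0.0343  0.0503] in tool mm [  1.    0.6 -21.9] ext [0.059 0.055 0.004]
delta mm [-10.4  -0.4   9.6] twist [-0.  -0.   0.1] t 10.25
```

View pics/wrist8.png

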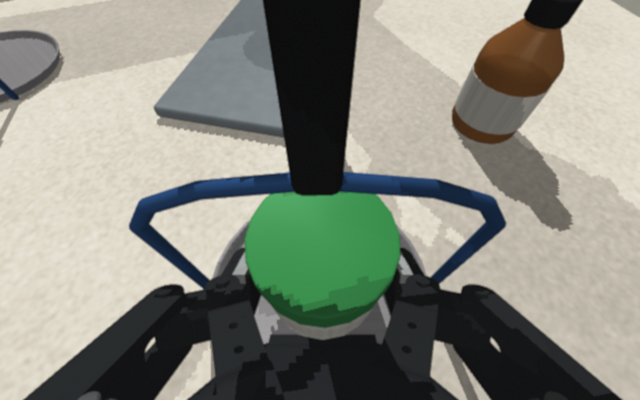

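View pics/d8.png

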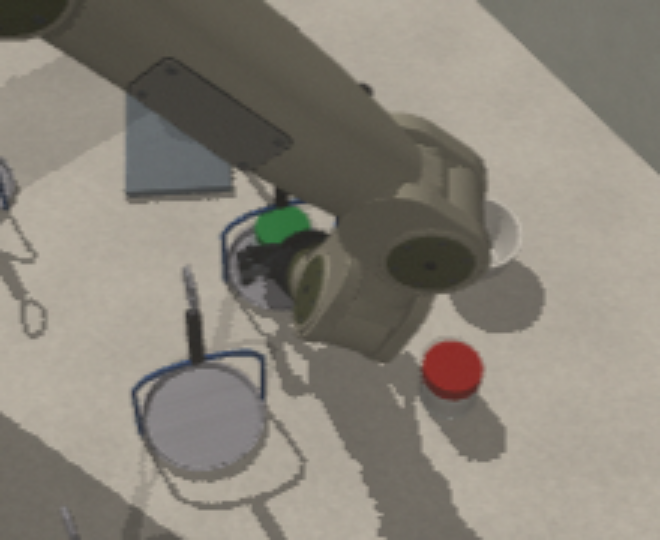

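```bash
python3 -m crank '[{"delta_pos":[-2.3,0,1.9],"twist":[0,0,0]},{"delta_pos":[-4.6,0,3.9],"twist":[0,0,0]},{"delta_pos":[-6.9,0,5.8],"twist":[0,0,0]},{"delta_pos":[-8.4,0,7.1],"twist":[0,0,0]},{"delta_pos":[-9.2,0,7.7],"twist":[0,0,0]},{"delta_pos":[-9.2,0,7.7],"twist":[0,0,0]}]'
python3 -c "
from h import *
st();W=load('wrist8');print(plane(W,318,191,.116))"
```

```text
time: 10.85
tool_pos: [0.5542, -0.0181, 0.0232]
orientation: [-1.923, -1.521, -0.898]
wrist_force: [0.1, 0.2, -3.0]
finger_gap: 0.0585
t 10.85 tcp [ 0.5542 -0.0181  0.0232] grasp [ 0.5508 -0.0322  0.0354] lean 50.06 yaw(z) 76.63 jaw [ 0.973 -0.231  0.001] F [ 0.09  0.23 -3.04] T [-1.152  0.288 -0.013] gap 0.0585 q [-0.59  0.66 -0.28  1.03  0.8   1.04]
[ 0.54975945 -0.03216133  0.116     ]
```

```bash
python3 -m crank '[{"delta_pos":[-0.8,0,0.6],"twist":[0,0,0]},{"delta_pos":[-1.5,0,1.3],"twist":[0,0,0]},{"delta_pos":[-1.9,0,1.6],"twist":[0,0,0]},{"delta_pos":[-1.9,0,1.6],"twist":[0,0,0]}]'
python3 -m crank '[{"delta_pos":[-0.4,0,0.3],"twist":[0,0,0]},{"delta_pos":[-0.8,0,0.6],"twist":[0,0,0]},{"delta_pos":[-0.8,0,0.6],"twist":[0,0,0]}]'
python3 -c "
from h import *
st();cap('wrist','wrist9');lid('wrist9')"
```

```text
time: 11.25
tool_pos: [0.5543, -0.0181, 0.0209]
orientation: [-1.923, -1.521, -0.899]
wrist_force: [0.2, 0.5, -3.0]
finger_gap: 0.0586
time: 11.55
tool_pos: [0.5544, -0.0182, 0.0201]
orientation: [-1.923, -1.521, -0.899]
wrist_force: [-0.6, 0.7, -1.7]
finger_gap: 0.0582
t 11.55 tcp [ 0.5544 -0.0182  0.0201] grasp [ 0.551  -0.0324  0.0323] lean 50.06 yaw(z) 76.6 jaw [ 0.973 -0.231  0.001] F [-0.55  0.67 -1.71] T [-0.954  0.282  0.051] gap 0.0582 q [-0.59  0.66 -0.28  1.03  0.8   1.04]
lid [ 0.5511 -0.0311  0.0649] n [-0.004  0.004  1.   ] mid [ 0.5513 -0.0312  0.0349] in tool mm [  2.8   0.  -19.8] ext [0.059 0.061 0.004]
```

```bash
python3 -m crank '[{"delta_pos":[-0.5,0,0.4],"twist":[0,0,0]},{"delta_pos":[-0.5,0,0.4],"twist":[0,0,0]},{"delta_pos":[-0.5,0,0.4],"twist":[0,0,0]}]'
python3 -m crank '[{"delta_pos":[0,0,0],"twist":[0,0,0]},{"delta_pos":[0,0,0],"twist":[0,0,0]},{"delta_pos":[0,0,0],"twist":[0,0,0]},{"delta_pos":[0,0,0],"twist":[0,0,0]},{"delta_pos":[0,0,0],"twist":[0,0,0]}]' 0.68
python3 -c "
from h import *
st();cap('wrist','wrist10');lid('wrist10')"
```

```text
time: 11.9
tool_pos: [0.5544, -0.0182, 0.02]
orientation: [-1.923, -1.52, -0.9]
wrist_force: [-2.8, -2.8, 6.2]
finger_gap: 0.0582
time: 12.4
tool_pos: [0.5543, -0.0181, 0.0192]
orientation: [-1.923, -1.521, -0.899]
wrist_force: [0.1, -0.2, -0.2]
finger_gap: 0.0717
t 12.4 tcp [ 0.5543 -0.0181  0.0192] grasp [ 0.5509 -0.0323  0.0314] lean 50.05 yaw(z) 76.62 jaw [ 0.973 -0.231  0.001] F [ 0.11 -0.16 -0.22] T [-0.69   0.181  0.025] gap 0.0717 q [-0.59  0.67 -0.28  1.02  0.8   1.04]
lid [ 0.5512 -0.0317  0.0648] n [-0. -0.  1.] mid [ 0.5512 -0.0317  0.0348] in tool mm [  3.    0.1 -20.7] ext [0.06  0.06  0.004]
```

View pics/wrist10.png

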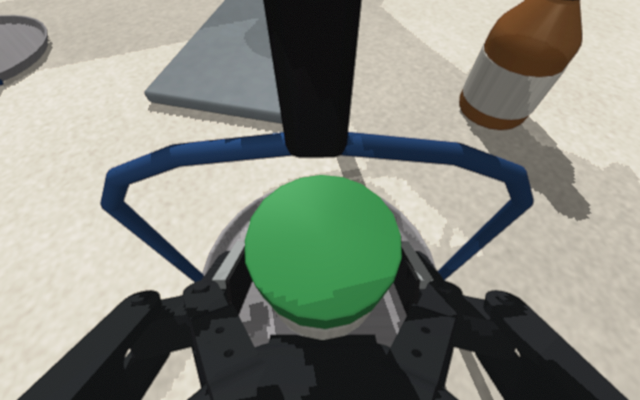

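The jar stands upright and let go, centred in the pan (lid at (322,250)). Back off along the tool axis.

```bash
python3 -m crank '[{"delta_pos":[1,0,-4],"twist":[0,0,0]},{"delta_pos":[2,0,-14],"twist":[0,0,0]},{"delta_pos":[2,0,-30],"twist":[0,0,0]},{"delta_pos":[2,0,-50],"twist":[0,0,0]},{"delta_pos":[2,0,-75],"twist":[0,0,0]},{"delta_pos":[2,0,-100],"twist":[0,0,0]},{"delta_pos":[2,0,-120],"twist":[0,0,0]},{"delta_pos":[2,0,-130],"twist":[0,0,0]},{"delta_pos":[2,0,-130],"twist":[0,0,0]}]'
python3 -c "
from h import *
st();cap('wrist','wrist11');lid('wrist11');cap('side','side11')
to((.5508,-.031,.147),76.5,45,.10)"
```

```text
time: 13.35
tool_pos: [0.532, -0.1156, 0.1051]
orientation: [-1.926, -1.521, -0.9]
wrist_force: [0.6, 0.1, 0.0]
finger_gap: 0.0717
t 13.35 tcp [ 0.532  -0.1156  0.1051] grasp [ 0.5286 -0.1297  0.1173] lean 49.99 yaw(z) 76.41 jaw [ 0.973 -0.233  0.003] F [0.57 0.09 0.  ] T [-0.673  0.184 -0.042] gap 0.0717 q [-0.75  0.64 -0.09  1.38  0.73  0.84]
lid [ 0.5509 -0.0326  0.0645] n [ 0.    -0.003  1.   ] mid [ 0.5509 -0.0325  0.0345] in tool mm [  0.6  -1.1 110.7] ext [0.057 0.059 0.004]
delta mm [ 94.6  -0.3 -43.1] twist [-0.1 -5.1  0.1] tcp [ 0.5374 -0.0867  0.2043] t 13.45
```

View pics/wrist11.png

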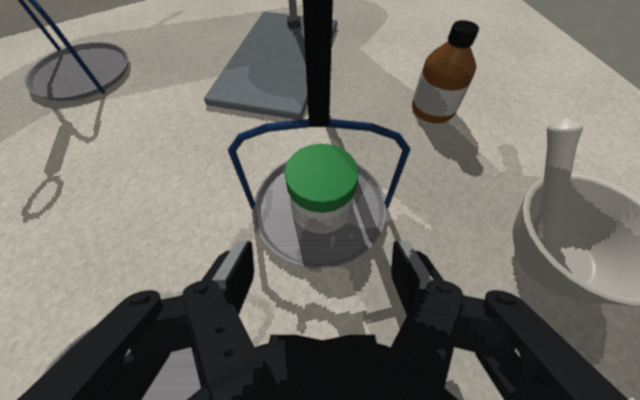

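```bash
python3 -m crank '[{"delta_pos":[10,0,-15],"twist":[0,-1,0]},{"delta_pos":[25,0,-30],"twist":[0,-2,0]},{"delta_pos":[45,0,-40],"twist":[0,-3,0]},{"delta_pos":[65,0,-43],"twist":[0,-4,0]},{"delta_pos":[83,0,-43],"twist":[0,-5,0]},{"delta_pos":[93,0,-43],"twist":[0,-5,0]},{"delta_pos":[94.5,0,-43],"twist":[0,-5,0]},{"delta_pos":[94.5,0,-43],"twist":[0,-5,0]},{"delta_pos":[94.5,0,-43],"twist":[0,-5,0]}]'
python3 -c "
from h import *
st();cap('wrist','wrist12');cap('scene','scene12');cap('side','side12')
W=load('wrist11');l=plane(W,254,212,.01);q=plane(W,388,206,.01);print((l+q)/2,np.linalg.norm(l-q))
l=plane(W,232,149,.089);q=plane(W,409,149,.089);print('sh',(l+q)/2,np.linalg.norm(l-q),np.degrees(np.arctan2(*(q-l)[1::-1])))
to((.5508,-.031,.147),76.5,45,0)"
```

```text
time: 14.35
tool_pos: [0.5375, -0.087, 0.2035]
orientation: [-1.985, -1.569, -0.824]
wrist_force: [-0.1, 0.2, -0.4]
finger_gap: 0.0714
t 14.35 tcp [ 0.5375 -0.087   0.2035] grasp [ 0.5344 -0.1001  0.2169] lean 45.08 yaw(z) 76.68 jaw [ 0.973 -0.231 -0.001] F [-0.06  0.19 -0.38] T [-0.59   0.118  0.041] gap 0.0714 q [-0.68  0.47 -0.04  1.47  0.69  0.97]
[ 0.55056613 -0.03541894  0.01      ] 0.1310769720312513
sh [ 0.55139754 -0.02878278  0.089     ] 0.1346400729495558 -13.262516358615851
delta mm [ 0.8 -0.1 99.8] twist [-0.1 -0.1  0.1] tcp [ 0.5539 -0.0179  0.1336] t 14.5
```

View pics/wrist12.png

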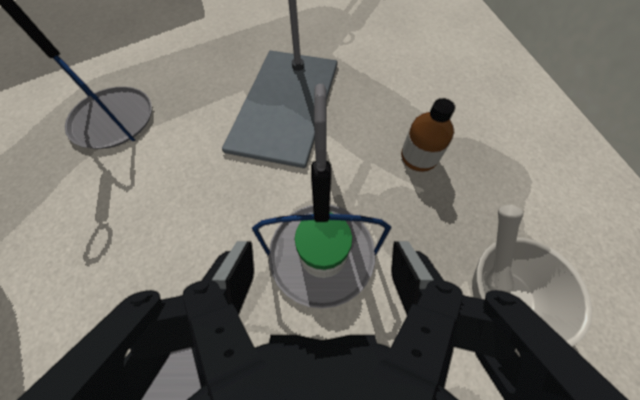

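View pics/scene12.png

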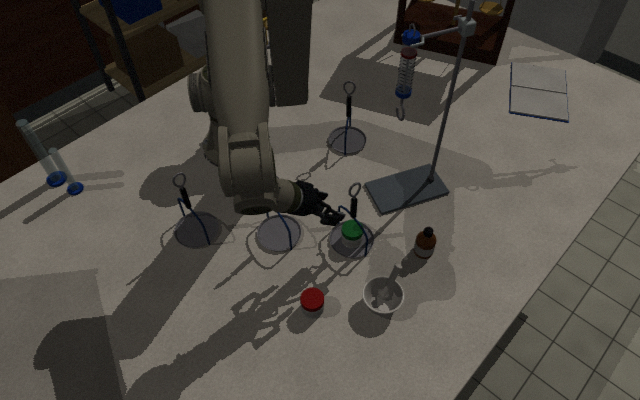

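Handle at (321,190), centred between the pads (245 and 398). Advance.

```bash
python3 -m crank '[{"delta_pos":[0.8,0,15],"twist":[0,0,0]},{"delta_pos":[0.8,0,35],"twist":[0,0,0]},{"delta_pos":[0.8,0,55],"twist":[0,0,0]},{"delta_pos":[0.8,0,73],"twist":[0,0,0]},{"delta_pos":[0.8,0,87],"twist":[0,0,0]},{"delta_pos":[0.8,0,96],"twist":[0,0,0]},{"delta_pos":[0.8,0,100],"twist":[0,0,0]},{"delta_pos":[0.8,0,100],"twist":[0,0,0]},{"delta_pos":[0.8,0,100],"twist":[0,0,0]}]'
python3 -c "
from h import *
st();cap('wrist','wrist13');cap('side','side13')
to((.5508,-.031,.147),76.5,45,0)
cv2.imwrite('pics/d13.png',cv2.resize(cv2.imread('pics/side13.png')[130:280,240:420],None,fx=3.5,fy=3.5))"
```

```text
time: 15.4
tool_pos: [0.5546, -0.018, 0.1345]
orientation: [-1.986, -1.57, -0.825]
wrist_force: [0.4, -0.1, 0.3]
finger_gap: 0.0718
t 15.4 tcp [ 0.5546 -0.018   0.1345] grasp [ 0.5515 -0.0311  0.148 ] lean 45.04 yaw(z) 76.55 jaw [ 0.973 -0.231  0.001] F [ 0.39 -0.1   0.26] T [-0.609  0.193 -0.033] gap 0.0718 q [-0.56  0.47 -0.21  1.2   0.73  1.12]
delta mm [-0.7 -0.8  0.8] twist [-0.  -0.   0.2] tcp [ 0.5539 -0.0179  0.1336] t 15.5
```

View pics/wrist13.png

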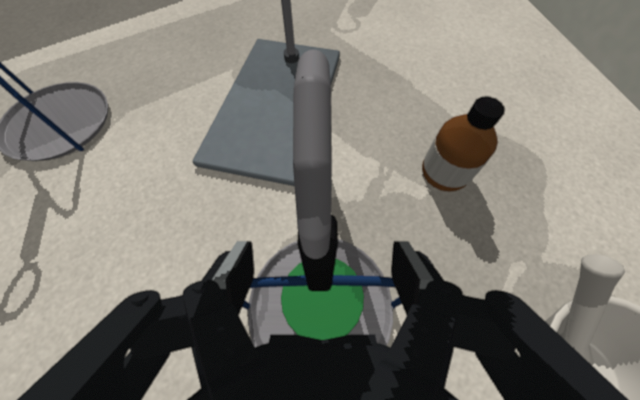

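View pics/d13.png

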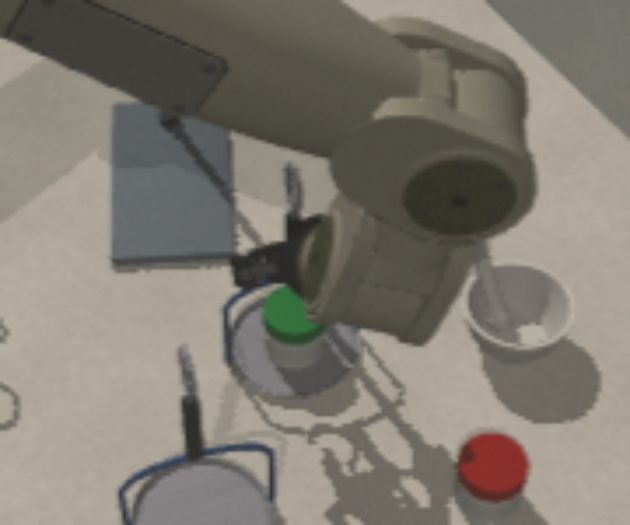

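```bash
python3 -m crank '[{"delta_pos":[0,-0.8,0],"twist":[0,0,0]},{"delta_pos":[0,-0.8,0],"twist":[0,0,0]},{"delta_pos":[0,-0.8,0],"twist":[0,0,0]},{"delta_pos":[0,-0.8,0],"twist":[0,0,0]},{"delta_pos":[0,-0.8,0],"twist":[0,0,0]},{"delta_pos":[0,-0.8,0],"twist":[0,0,0]},{"delta_pos":[0,-0.8,0],"twist":[0,0,0]},{"delta_pos":[0,-0.8,0],"twist":[0,0,0]},{"delta_pos":[0,-0.8,0],"twist":[0,0,0]},{"delta_pos":[0,-0.8,0],"twist":[0,0,0]},{"delta_pos":[0,-0.8,0],"twist":[0,0,0]},{"delta_pos":[0,-0.8,0],"twist":[0,0,0]}]' -1 100
python3 -c "
from h import *
st();cap('wrist','wrist14');lid('wrist14')"
```

```text
time: 16.7
tool_pos: [0.5535, -0.0172, 0.1344]
orientation: [-1.986, -1.57, -0.824]
wrist_force: [-3.7, -1.4, 4.8]
finger_gap: 0.0124
t 16.7 tcp [ 0.5535 -0.0172  0.1344] grasp [ 0.5503 -0.0303  0.1478] lean 45.06 yaw(z) 76.62 jaw [ 0.973 -0.231  0.001] F [-3.7  -1.39  4.82] T [-0.145  0.669  0.497] gap 0.0124 q [-0.56  0.47 -0.21  1.2   0.73  1.12]
lid [ 0.5465 -0.0412  0.0649] n [0.002 0.004 1.   ] mid [ 0.5464 -0.0413  0.0349] in tool mm [-88.1  -1.3  52.5] ext [0.029 0.036 0.004]
```

View pics/wrist14.png

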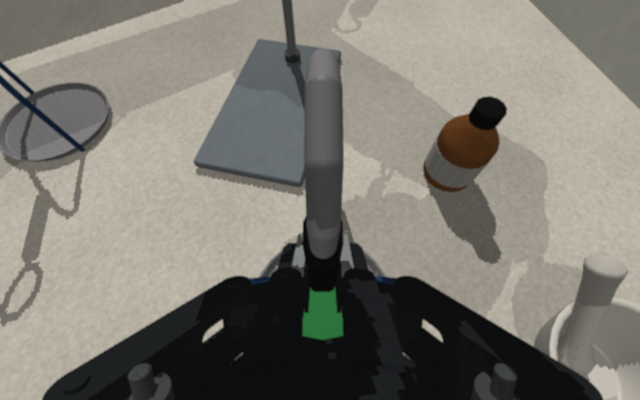

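Handle is gripped (gap 12.4 mm; the jar also read 1.7 mm under its size) with the loop's wire centred at u 322. Lift slowly.

```bash
python3 -m crank '[{"delta_pos":[0.7,0,-0.7],"twist":[0,0,0]},{"delta_pos":[2,0,-2],"twist":[0,0,0]},{"delta_pos":[4,0,-4],"twist":[0,0,0]},{"delta_pos":[7,0,-7],"twist":[0,0,0]},{"delta_pos":[10,0,-10],"twist":[0,0,0]},{"delta_pos":[13,0,-13],"twist":[0,0,0]},{"delta_pos":[15,0,-15],"twist":[0,0,0]},{"delta_pos":[15,0,-15],"twist":[0,0,0]},{"delta_pos":[15,0,-15],"twist":[0,0,0]}]'
python3 -c "
from h import *
st();cap('wrist','wrist15');lid('wrist15');cap('side','side15');cap('scene','scene15')
cv2.imwrite('pics/d15.png',cv2.resize(cv2.imread('pics/side15.png')[130:280,240:420],None,fx=3.5,fy=3.5))
cv2.imwrite('pics/s15.png',cv2.convertScaleAbs(cv2.resize(cv2.imread('pics/scene15.png')[140:290,250:430],None,fx=3.5,fy=3.5),alpha=1.5))"
```

```text
time: 17.65
tool_pos: [0.5536, -0.0174, 0.1555]
orientation: [-1.986, -1.571, -0.824]
wrist_force: [-0.1, -0.3, -6.4]
finger_gap: 0.0124
t 17.65 tcp [ 0.5536 -0.0174  0.1555] grasp [ 0.5505 -0.0305  0.1689] lean 45.04 yaw(z) 76.59 jaw [ 0.973 -0.231  0.001] F [-0.1  -0.29 -6.35] T [-1.349  0.361  0.003] gap 0.0124 q [-0.56  0.45 -0.18  1.25  0.73  1.12]
lid [ 0.5467 -0.0415  0.0859] n [0.001 0.001 1.   ] mid [ 0.5467 -0.0415  0.0559] in tool mm [-88.1  -1.3  52.6] ext [0.03  0.036 0.004]
```

View pics/d15.png

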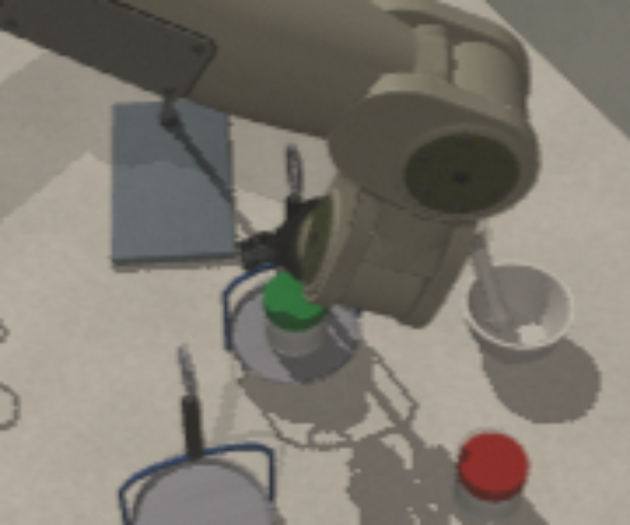

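View pics/s15.png

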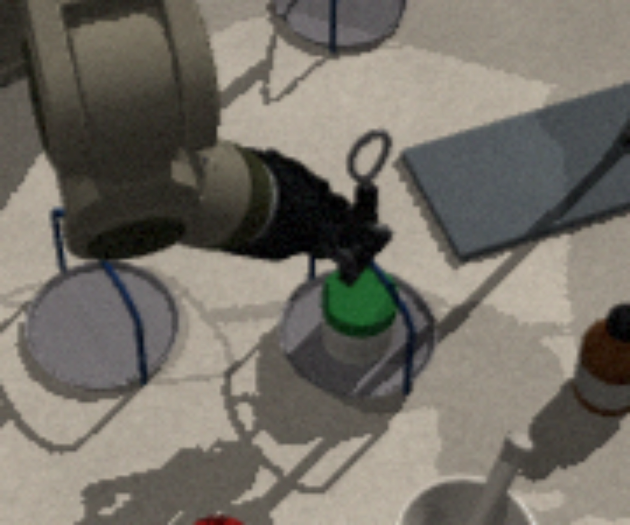

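View pics/wrist15.png

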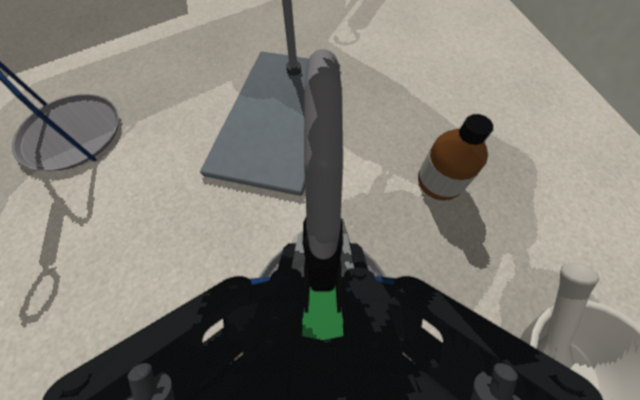

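Run:
```python
from h import *
S,D=load('scene15'),load('side15')
x=np.array([.2334,.9724,0])
s=lambda p:((p-[250,140])*3.5).round(0); d_=lambda p:((p-[240,130])*3.5).round(0)
g=np.array([.5505,-.0305,.1689])
for k in [-.004,0,.004]:
    T=g+k*x+[0,0,.107]
    print(k,'top',s(proj(S,T)),d_(proj(D,T)),'bot',s(proj(S,T-[0,0,.05])),d_(proj(D,T-[0,0,.05])),'wide',[s(proj(S,T-[0,0,.018]+e*x)) for e in(-.0165,.0165)],[d_(proj(D,T-[0,0,.018]+e*x)) for e in(-.0165,.0165)])
for n in ['scene15','side15']:
    im=cv2.imread(f'pics/{n}.png');c=(270-0,165) 
a=cv2.imread('pics/scene15.png')[165:205,335:375];b=cv2.imread('pics/side15.png')[160:200,305:345]
cv2.imwrite('pics/loops.png',cv2.convertScaleAbs(np.hstack([cv2.resize(k,None,fx=10,fy=10,interpolation=cv2.INTER_NEAREST) for k in(a,b)]),alpha=1.6))
```

```text
-0.004 top [364. 138.] [293. 153.] bot [361. 182.] [293. 194.] wide [array([344., 164.]), array([381., 144.])] [array([299., 182.]), array([288., 155.])]
0 top [368. 135.] [292. 150.] bot [366. 179.] [292. 191.] wide [array([349., 161.]), array([386., 142.])] [array([298., 179.]), array([286., 152.])]
0.004 top [373. 133.] [291. 147.] bot [370. 177.] [291. 187.] wide [array([353., 159.]), array([390., 139.])] [array([296., 175.]), array([285., 149.])]
```

View pics/loops.png

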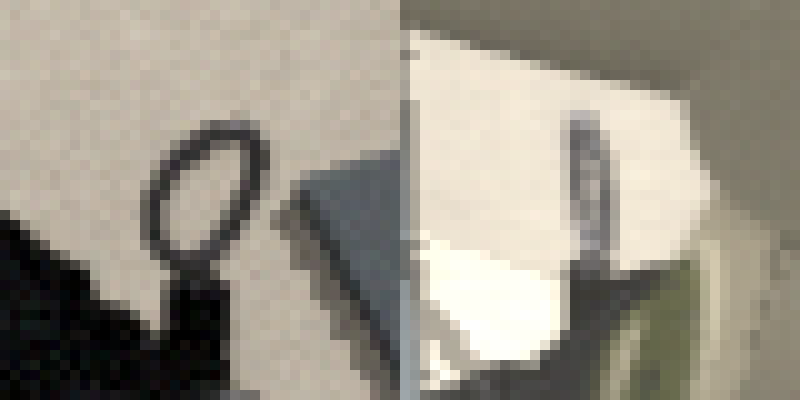

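Run:
```python
from h import *
a=cv2.imread('pics/scene1.png')[82:127,380:425];b=cv2.imread('pics/side1.png')[95:140,258:303]
cv2.imwrite('pics/hooks.png',cv2.convertScaleAbs(np.hstack([cv2.resize(k,None,fx=8.8,fy=8.8,interpolation=cv2.INTER_NEAREST) for k in(a,b)]),alpha=1.5))
```

```text
(no output)
```

View pics/hooks.png

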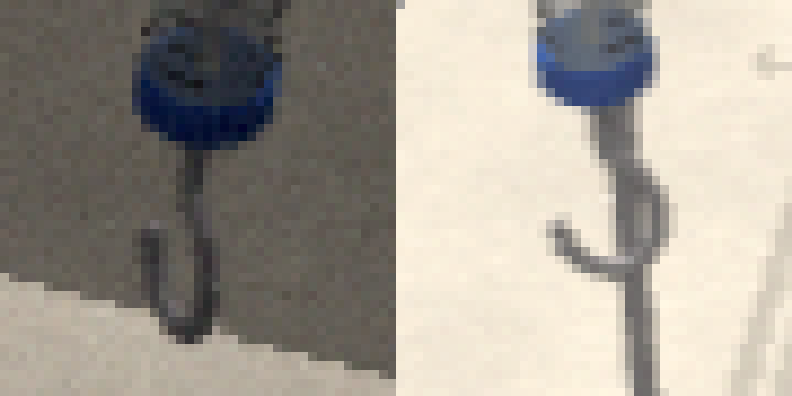

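Run:
```python
from h import *
S,D=load('scene1'),load('side1')
fs=lambda p:((p-[380,82])*8.8).round(0); fd=lambda p:((p-[258,95])*8.8+[396,0]).round(0)
a=np.radians(64.5);x=np.array([np.cos(a),np.sin(a),0]);y=np.array([-np.sin(a),np.cos(a),0])
for o in [(.524,.1755,0)]:
  for n,yy,z in [('tip',.0185,.3415),('bot',0,.3215),('back',-.0175,.332),('shank',0,.376),('tubelow',0,.405)]:
    P=np.array(o)+y*yy+[0,0,z];print(n,fs(proj(S,P)),fd(proj(D,P)))
E1=tri(S,(380+150/8.8,82+230/8.8),D,(276.5,120.3));print('tip',E1)
print('shank',tri(S,(380+190/8.8,82+160/8.8),D,(258+(603-396)/8.8,95+130/8.8)))
# tube lower cap: width centres
print('cap', tri(S,(380+205/8.8,82+130/8.8),D,(258+(597-396)/8.8,95+88/8.8)))
```

```text
tip [151. 234.] [557. 222.]
bot [171. 323.] [614. 264.]
back [202. 335.] [662. 238.]
shank [191. 184.] [602. 138.]
tubelow [203. 106.] [596.  67.]
tip (array([0.50719985, 0.18260958, 0.34275018]), np.float64(0.0016059073333809658))
shank (array([0.52289891, 0.17373333, 0.38314128]), np.float64(0.003937778552812022))
cap (array([0.52457778, 0.17757879, 0.3952278 ]), np.float64(0.00012761799532599597))
```

Run:
```python
from h import *
a=np.radians(64.5);y=np.array([-np.sin(a),np.cos(a),0]);s=np.array([.5235,.1755,.328])
for d,z in [(.05,.026),(.0,.026)]: to(s+y*d+[0,0,z-.107],64.5,45)
```

```text
delta mm [ 199.8 -119.7   89.3] twist [-8.6 -0.1  8.6] tcp [0.4842 0.2092 0.2336] t 17.8
delta mm [192.3 -70.8  81.9] twist [-8.6 -0.1  8.6] tcp [0.5293 0.1876 0.2336] t 17.8
```

```bash
python3 -m crank '[{"delta_pos":[3,0,-3],"twist":[0,0,0]},{"delta_pos":[9,0,-9],"twist":[0,0,0]},{"delta_pos":[18,0,-18],"twist":[0,0,0]},{"delta_pos":[28,0,-28],"twist":[0,0,0]},{"delta_pos":[38,0,-38],"twist":[0,0,0]},{"delta_pos":[47,0,-47],"twist":[0,0,0]},{"delta_pos":[53,0,-53],"twist":[0,0,0]},{"delta_pos":[56,-1,-54],"twist":[0,0,0]},{"delta_pos":[60,-5,-50],"twist":[0,0,0]}]'
python3 -c "
from h import *
st()
a=np.radians(64.5);y=np.array([-np.sin(a),np.cos(a),0]);s=np.array([.5235,.1755,.328])
to(s+y*.05+[0,0,.026-.107],64.5,45)"
```

```text
time: 18.7
tool_pos: [0.5506, -0.0097, 0.2335]
orientation: [-1.987, -1.571, -0.825]
wrist_force: [-0.8, -0.6, -6.2]
finger_gap: 0.0125
t 18.7 tcp [ 0.5506 -0.0097  0.2335] grasp [ 0.5475 -0.0228  0.2469] lean 45.02 yaw(z) 76.51 jaw [ 0.973 -0.231  0.002] F [-0.76 -0.61 -6.23] T [-1.309  0.269 -0.038] gap 0.0125 q [-0.55  0.38 -0.09  1.41  0.74  1.13]
delta mm [ 139.9 -115.3  139.5] twist [-8.5 -0.   8.6] tcp [0.4842 0.2092 0.2336] t 18.7
```

```bash
python3 -m crank '[{"delta_pos":[4,-3,4],"twist":[0,0,0]},{"delta_pos":[11,-9,11],"twist":[-0.5,0,0.5]},{"delta_pos":[22,-18,22],"twist":[-1.2,0,1.2]},{"delta_pos":[34,-28,34],"twist":[-2,0,2]},{"delta_pos":[47,-39,47],"twist":[-2.8,0,2.8]},{"delta_pos":[60,-50,60],"twist":[-3.6,0,3.6]},{"delta_pos":[73,-60,73],"twist":[-4.4,0,4.4]},{"delta_pos":[86,-71,86],"twist":[-5.2,0,5.2]},{"delta_pos":[99,-82,99],"twist":[-6,0,6]},{"delta_pos":[111,-92,111],"twist":[-6.8,0,6.8]},{"delta_pos":[122,-101,122],"twist":[-7.5,0,7.5]},{"delta_pos":[131,-108,131],"twist":[-8,0,8]},{"delta_pos":[137,-113,137],"twist":[-8.4,0,8.4]},{"delta_pos":[140,-115,139.5],"twist":[-8.6,0,8.6]},{"delta_pos":[140,-115,139.5],"twist":[-8.6,0,8.6]},{"delta_pos":[140,-115,139.5],"twist":[-8.6,0,8.6]},{"delta_pos":[140,-115,139.5],"twist":[-8.6,0,8.6]}]'
python3 -c "
from h import *
st();cap('wrist','wrist16');cap('scene','scene16');cap('side','side16')
cv2.imwrite('pics/s16.png',cv2.convertScaleAbs(cv2.resize(cv2.imread('pics/scene16.png')[60:210,320:480],None,fx=4,fy=4,interpolation=cv2.INTER_CUBIC),alpha=1.5))
cv2.imwrite('pics/d16.png',cv2.convertScaleAbs(cv2.resize(cv2.imread('pics/side16.png')[60:210,200:360],None,fx=4,fy=4,interpolation=cv2.INTER_CUBIC),alpha=1.3))"
```

```text
time: 20.4
tool_pos: [0.4842, 0.2091, 0.2335]
orientation: [-2.179, -1.374, -0.904]
wrist_force: [0.3, -0.2, -5.3]
finger_gap: 0.0125
t 20.4 tcp [0.4842 0.2091 0.2335] grasp [0.4784 0.1969 0.2469] lean 45.04 yaw(z) 64.45 jaw [ 0.902 -0.431  0.   ] F [ 0.3  -0.19 -5.35] T [-1.208  0.591  0.03 ] gap 0.0125 q [-0.16 -0.06 -0.62  0.74  0.75  1.96]
```

View pics/s16.png

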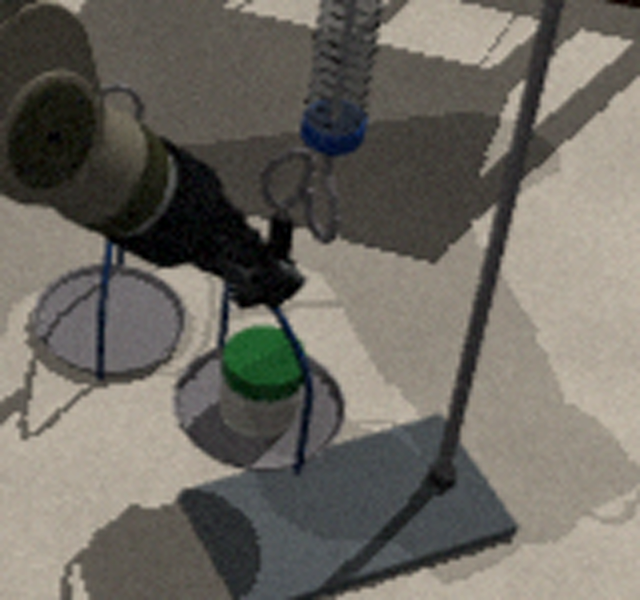

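View pics/d16.png

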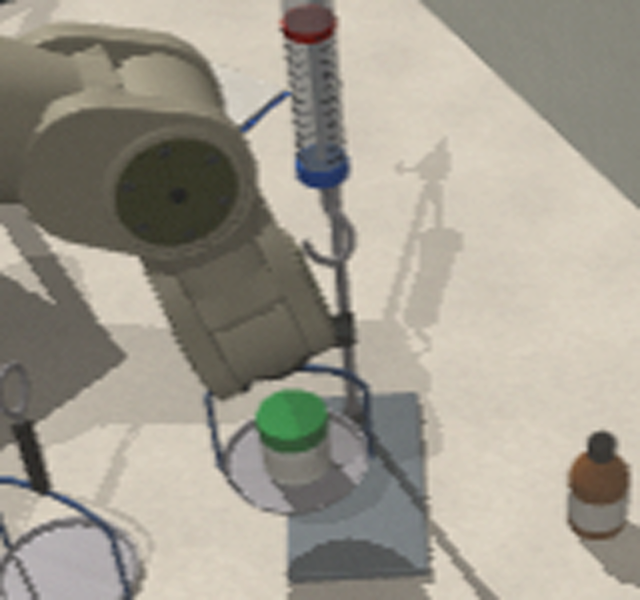

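View pics/wrist16.png

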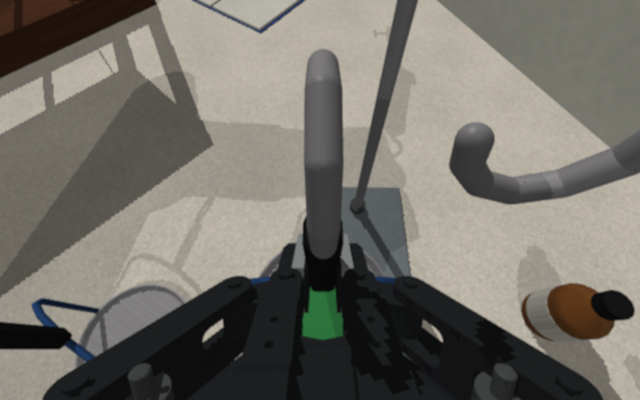

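The wrist camera sees the hook directly: tip at (475,135), opening towards the loop, whose top is at (322,60). Measure both in this view.

```bash
python3 - <<'E'
from h import *
W=load('wrist16');P=cloud(W)
for n,u,v in [('tip',478,135),('tip',475,150),('tipL',458,150),('bend',510,188),('bend',545,185),('loop',322,60),('loop',322,100),('loop',322,150),('loop',322,200)]:
    print(n,u,v,P[v,u].round(4), W['range_z'][v,u].round(4))
a=np.radians(64.5);x=np.array([np.cos(a),np.sin(a),0]);y=np.array([-np.sin(a),np.cos(a),0]);s=np.array([.5235,.1755,.328])
print('pred tip',proj(W,s+y*.0185+[0,0,.0135]),'hook bottom',proj(W,s-[0,0,.0065]),proj(W,s+y*.013+[0,0,-.003]))
g=np.array([.4784,.1969,.2469])
for k in(0,.003):print('pred loop top',proj(W,g+k*x+[0,0,.107]),'wide near/far',proj(W,g+k*x+[0,0,.089]-.0165*x),proj(W,g+k*x+[0,0,.089]+.0165*x))
print(W['tc'])
E
python3 -c "
import cv2
a=cv2.imread('pics/wrist16.png')[20:250,270:640];cv2.imwrite('pics/w16.png',cv2.convertScaleAbs(cv2.resize(a,None,fx=2.1,fy=2.1),alpha=1.6))"
```

```text
tip 478 135 [0.5048 0.1856 0.3455] 0.0538
tip 475 150 [0.5033 0.1837 0.3441] 0.0539
tipL 458 150 [0.5023 0.186  0.3419] 0.0566
bend 510 188 [0.5184 0.1777 0.3278] 0.0688
bend 545 185 [0.5262 0.1747 0.3281] 0.0689
loop 322 60 [nan nan nan] 0.0
loop 322 100 [nan nan nan] 0.0
loop 322 150 [nan nan nan] 0.0
loop 322 200 [nan nan nan] 0.0
pred tip [483.75796803 152.65444509] hook bottom [517.38259282 199.33305121] [473.10050352 192.81816452]
pred loop top [323.99704856 106.09513744] wide near/far [323.68295095 243.11576265] [323.38279118 111.01038836]
pred loop top [323.94753073  92.52737591] wide near/far [323.64870509 228.04358229] [323.362025   101.87084363]
[0.46350853 0.16634107 0.38770804]
```

View pics/w16.png

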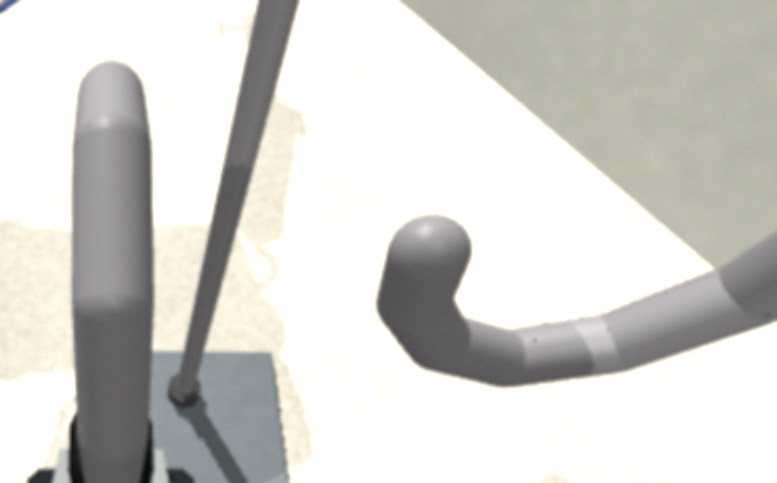

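Run:
```python
from h import *
W=load('wrist16');P=cloud(W)
a=np.radians(64.5);x=np.array([np.cos(a),np.sin(a),0]);y=np.array([-np.sin(a),np.cos(a),0])
q=ray(W,474.8,141.4);tip=W['tc']+q*(.0538+.0035);print('tip c',tip,'-> seat',tip-y*.0185-[0,0,.0135])
# centreline of hook wire from bend pixels (mid of wire): crop (500,358)->(508,190.5),(600,345)->(555.7,184)
for u,v in [(508,190),(540,186),(556,184),(600,172),(625,165)]:
    p=W['tc']+ray(W,u,v)*(W['range_z'][v,u]+.0035);e=p-[.5235,.1755,.328];print(u,v,p.round(4),'hook xyz',(e@x).round(4),(e@y).round(4),e[2].round(4))
```

```text
tip c [0.50641068 0.18614471 0.34215962] -> seat [0.52310851 0.17818026 0.32865962]
508 190 [0.5211 0.1782 0.3239] hook xyz 0.0014 0.0034 -0.0041
540 186 [0.5279 0.1754 0.3252] hook xyz 0.0019 -0.004 -0.0028
556 184 [0.5317 0.1741 0.3254] hook xyz 0.0023 -0.008 -0.0026
600 172 [0.5373 0.1714 0.331 ] hook xyz 0.0023 -0.0142 0.003
625 165 [0.5387 0.17   0.3349] hook xyz 0.0016 -0.0161 0.0069
```

Run:
```python
from h import *
a=np.radians(64.5);x=np.array([np.cos(a),np.sin(a),0]);y=np.array([-np.sin(a),np.cos(a),0]);s=np.array([.524,.1768,.356-.1072])-.0005*x
for d in (.05,.025,0): to(s+y*d,64.5,45)
```

```text
delta mm [ 2.  -0.3 -0.6] twist [ 0.1 -0.1 -0. ] tcp [0.4844 0.21   0.2354] t 20.55
delta mm [ 2.  24.7 -0.6] twist [ 0.1 -0.1 -0. ] tcp [0.507  0.1992 0.2354] t 20.55
delta mm [ 2.  49.7 -0.6] twist [ 0.1 -0.1 -0. ] tcp [0.5296 0.1885 0.2354] t 20.55
```

```bash
python3 -m crank '[{"delta_pos":[1,1,-0.3],"twist":[0,0,0]},{"delta_pos":[2,4,-0.6],"twist":[0,0,0]},{"delta_pos":[2,8,-0.6],"twist":[0,0,0]},{"delta_pos":[2,12,-0.6],"twist":[0,0,0]},{"delta_pos":[2,16,-0.6],"twist":[0,0,0]},{"delta_pos":[2,20,-0.6],"twist":[0,0,0]},{"delta_pos":[2,24,-0.6],"twist":[0,0,0]},{"delta_pos":[2,27,-0.6],"twist":[0,0,0]},{"delta_pos":[2,28,-0.6],"twist":[0,0,0]},{"delta_pos":[2,28,-0.6],"twist":[0,0,0]}]'
python3 -c "
from h import *
st();cap('wrist','wrist17');cap('scene','scene17');cap('side','side17')
cv2.imwrite('pics/s17.png',cv2.convertScaleAbs(cv2.resize(cv2.imread('pics/scene17.png')[70:140,370:440],None,fx=8,fy=8,interpolation=cv2.INTER_CUBIC),alpha=1.5))"
```

```text
time: 21.55
tool_pos: [0.5098, 0.1982, 0.2355]
orientation: [-2.179, -1.375, -0.904]
wrist_force: [-0.5, 0.4, -5.6]
finger_gap: 0.0119
t 21.55 tcp [0.5098 0.1982 0.2355] grasp [0.504  0.1861 0.2489] lean 45.06 yaw(z) 64.46 jaw [ 0.902 -0.431  0.001] F [-0.55  0.41 -5.58] T [-1.266  0.611  0.039] gap 0.0119 q [-0.18 -0.01 -0.56  0.76  0.75  1.94]
```

View pics/wrist17.png

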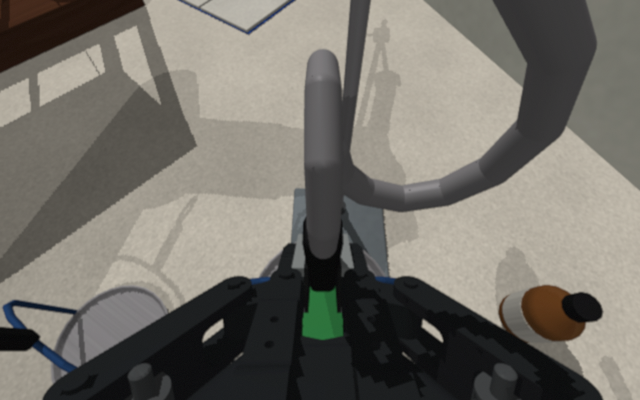

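View pics/s17.png

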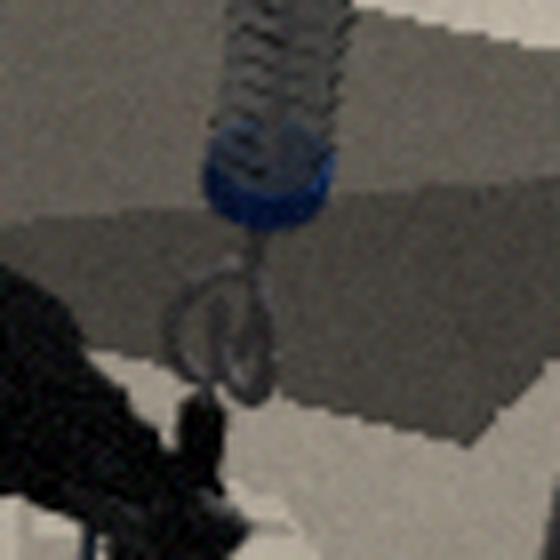

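The tip is inside the loop in both views with no contact force. Continue to straight above the seat.

```bash
python3 -m crank '[{"delta_pos":[0,2,0],"twist":[0,0,0]},{"delta_pos":[0,5,0],"twist":[0,0,0]},{"delta_pos":[0,9,0],"twist":[0,0,0]},{"delta_pos":[0,13,0],"twist":[0,0,0]},{"delta_pos":[0,17,0],"twist":[0,0,0]},{"delta_pos":[0,20,0],"twist":[0,0,0]},{"delta_pos":[0,21.5,0],"twist":[0,0,0]},{"delta_pos":[0,21.5,0],"twist":[0,0,0]}]'
python3 -c "
from h import *
st();cap('wrist','wrist18');cap('scene','scene18')
cv2.imwrite('pics/s18.png',cv2.convertScaleAbs(cv2.resize(cv2.imread('pics/scene18.png')[70:140,370:440],None,fx=8,fy=8,interpolation=cv2.INTER_CUBIC),alpha=1.5))"
```

```text
time: 22.5
tool_pos: [0.5293, 0.1889, 0.2355]
orientation: [-2.179, -1.375, -0.904]
wrist_force: [0.8, -0.6, -5.9]
finger_gap: 0.0127
t 22.5 tcp [0.5293 0.1889 0.2355] grasp [0.5235 0.1768 0.2489] lean 45.06 yaw(z) 64.45 jaw [ 0.902 -0.431  0.001] F [ 0.78 -0.65 -5.91] T [-1.216  0.575  0.042] gap 0.0127 q [-0.19  0.03 -0.52  0.77  0.75  1.92]
```

View pics/wrist18.png

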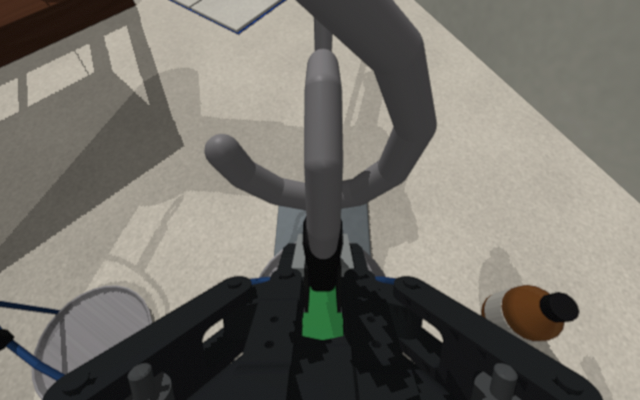

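View pics/s18.png

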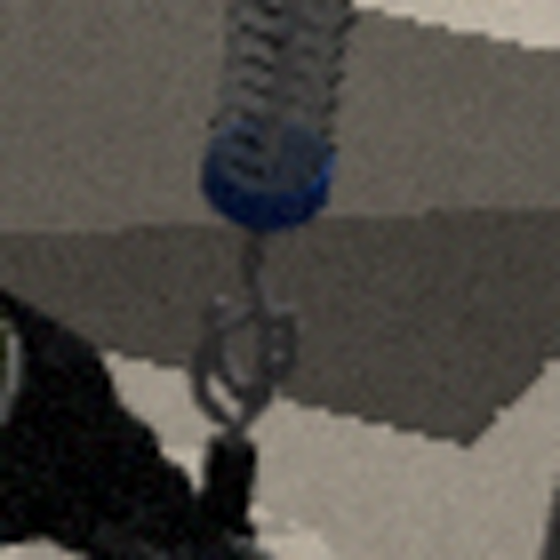

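Threaded: the hook runs through the loop, tip at (222,150) left of the loop wire (322). Lower, slowly near contact.

```bash
python3 -m crank '[{"delta_pos":[-1,0,1],"twist":[0,0,0]},{"delta_pos":[-3,0,3],"twist":[0,0,0]},{"delta_pos":[-5,0,5],"twist":[0,0,0]},{"delta_pos":[-7,0,7],"twist":[0,0,0]},{"delta_pos":[-9,0,9],"twist":[0,0,0]},{"delta_pos":[-11,0,11],"twist":[0,0,0]},{"delta_pos":[-13,0,13],"twist":[0,0,0]},{"delta_pos":[-14,0,14],"twist":[0,0,0]},{"delta_pos":[-14,0,14],"twist":[0,0,0]}]'
python3 -c "
from h import *
st();cap('wrist','wrist19')"
python3 -m crank '[{"delta_pos":[-0.7,0,0.7],"twist":[0,0,0]},{"delta_pos":[-1.4,0,1.4],"twist":[0,0,0]},{"delta_pos":[-2.1,0,2.1],"twist":[0,0,0]},{"delta_pos":[-2.8,0,2.8],"twist":[0,0,0]},{"delta_pos":[-3.5,0,3.5],"twist":[0,0,0]},{"delta_pos":[-4.2,0,4.2],"twist":[0,0,0]},{"delta_pos":[-5,0,5],"twist":[0,0,0]},{"delta_pos":[-5.7,0,5.7],"twist":[0,0,0]},{"delta_pos":[-6.4,0,6.4],"twist":[0,0,0]},{"delta_pos":[-7.1,0,7.1],"twist":[0,0,0]},{"delta_pos":[-7.1,0,7.1],"twist":[0,0,0]},{"delta_pos":[-7.1,0,7.1],"twist":[0,0,0]}]'
python3 -c "
from h import *
st();cap('wrist','wrist20');cap('scene','scene20')
cv2.imwrite('pics/s20.png',cv2.convertScaleAbs(cv2.resize(cv2.imread('pics/scene20.png')[30:140,350:460],None,fx=5,fy=5,interpolation=cv2.INTER_CUBIC),alpha=1.5))"
```

```text
time: 23.5
tool_pos: [0.5289, 0.1891, 0.2154]
orientation: [-2.179, -1.375, -0.904]
wrist_force: [-0.9, -0.0, -5.2]
finger_gap: 0.0125
t 23.5 tcp [0.5289 0.1891 0.2154] grasp [0.5231 0.177  0.2288] lean 45.05 yaw(z) 64.48 jaw [ 0.903 -0.431  0.   ] F [-0.89 -0.05 -5.17] T [-1.279  0.647 -0.02 ] gap 0.0125 q [-0.19  0.05 -0.55  0.72  0.75  1.92]
time: 24.75
tool_pos: [0.5291, 0.1891, 0.2057]
orientation: [-2.179, -1.375, -0.904]
wrist_force: [-0.4, -0.4, -5.1]
finger_gap: 0.0123
t 24.75 tcp [0.5291 0.1891 0.2057] grasp [0.5233 0.177  0.2192] lean 45.07 yaw(z) 64.45 jaw [ 0.903 -0.431  0.001] F [-0.4  -0.4  -5.07] T [-1.17   0.544 -0.011] gap 0.0123 q [-0.19  0.06 -0.57  0.69  0.75  1.92]
```

View pics/wrist20.png

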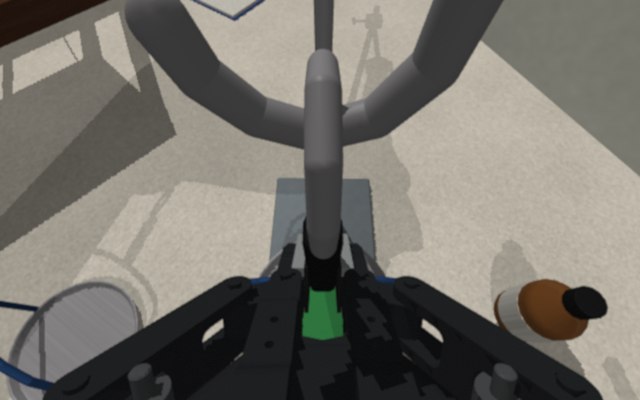

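View pics/s20.png

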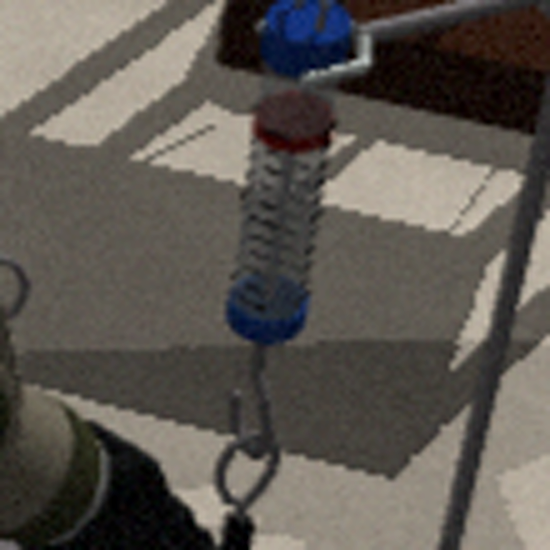

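```bash
python3 -m crank '[{"delta_pos":[-0.5,0,0.5],"twist":[0,0,0]},{"delta_pos":[-1,0,1],"twist":[0,0,0]},{"delta_pos":[-1.5,0,1.5],"twist":[0,0,0]},{"delta_pos":[-2,0,2],"twist":[0,0,0]},{"delta_pos":[-2.5,0,2.5],"twist":[0,0,0]},{"delta_pos":[-3,0,3],"twist":[0,0,0]},{"delta_pos":[-3.5,0,3.5],"twist":[0,0,0]},{"delta_pos":[-4,0,4],"twist":[0,0,0]},{"delta_pos":[-4.5,0,4.5],"twist":[0,0,0]},{"delta_pos":[-5,0,5],"twist":[0,0,0]},{"delta_pos":[-5.5,0,5.5],"twist":[0,0,0]},{"delta_pos":[-6,0,6],"twist":[0,0,0]},{"delta_pos":[-6.5,0,6.5],"twist":[0,0,0]},{"delta_pos":[-7,0,7],"twist":[0,0,0]},{"delta_pos":[-7,0,7],"twist":[0,0,0]}]'
python3 -c "
from h import *
st()"
python3 -m crank '[{"delta_pos":[-0.5,0,0.5],"twist":[0,0,0]},{"delta_pos":[-1,0,1],"twist":[0,0,0]},{"delta_pos":[-1.5,0,1.5],"twist":[0,0,0]},{"delta_pos":[-2,0,2],"twist":[0,0,0]},{"delta_pos":[-2.5,0,2.5],"twist":[0,0,0]},{"delta_pos":[-3,0,3],"twist":[0,0,0]},{"delta_pos":[-3.5,0,3.5],"twist":[0,0,0]},{"delta_pos":[-4,0,4],"twist":[0,0,0]},{"delta_pos":[-4.5,0,4.5],"twist":[0,0,0]},{"delta_pos":[-5,0,5],"twist":[0,0,0]},{"delta_pos":[-5.5,0,5.5],"twist":[0,0,0]},{"delta_pos":[-6,0,6],"twist":[0,0,0]},{"delta_pos":[-6.5,0,6.5],"twist":[0,0,0]},{"delta_pos":[-7,0,7],"twist":[0,0,0]},{"delta_pos":[-7,0,7],"twist":[0,0,0]},{"delta_pos":[-7,0,7],"twist":[0,0,0]}]'
python3 -c "
from h import *
st();cap('wrist','wrist21');cap('scene','scene21')
cv2.imwrite('pics/s21.png',cv2.convertScaleAbs(cv2.resize(cv2.imread('pics/scene21.png')[30:140,350:460],None,fx=5,fy=5,interpolation=cv2.INTER_CUBIC),alpha=1.5))"
```

```text
time: 26.35
tool_pos: [0.5291, 0.1891, 0.1957]
orientation: [-2.179, -1.375, -0.904]
wrist_force: [-0.1, -0.5, -3.8]
finger_gap: 0.0124
t 26.35 tcp [0.5291 0.1891 0.1957] grasp [0.5233 0.1769 0.2092] lean 45.06 yaw(z) 64.45 jaw [ 0.903 -0.431  0.001] F [-0.12 -0.48 -3.78] T [-1.004  0.458  0.05 ] gap 0.0124 q [-0.19  0.07 -0.59  0.66  0.75  1.92]
time: 27.95
tool_pos: [0.5292, 0.1891, 0.186]
orientation: [-2.179, -1.375, -0.905]
wrist_force: [0.1, -0.2, -1.6]
finger_gap: 0.0124
t 27.95 tcp [0.5292 0.1891 0.186 ] grasp [0.5234 0.177  0.1994] lean 45.07 yaw(z) 64.45 jaw [ 0.903 -0.431  0.001] F [ 0.1  -0.24 -1.59] T [-0.815  0.442  0.031] gap 0.0124 q [-0.19  0.08 -0.6   0.64  0.75  1.92]
```

View pics/wrist21.png

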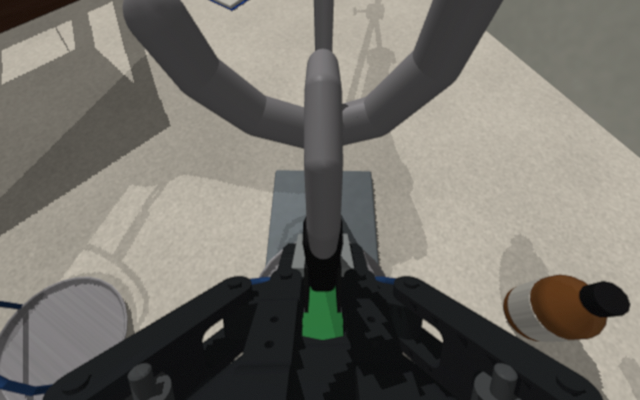

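View pics/s21.png

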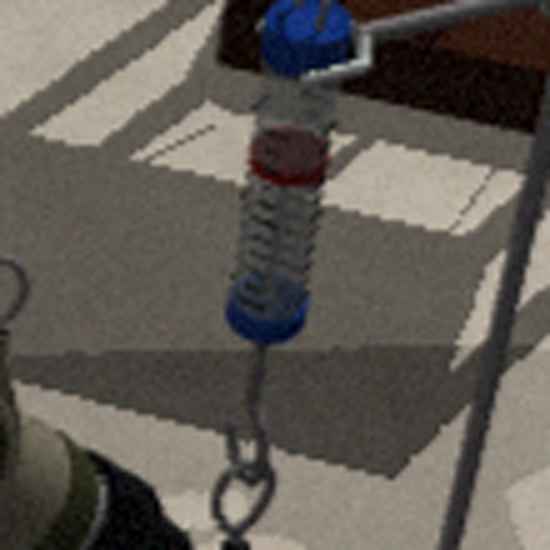

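```bash
python3 -m crank '[{"delta_pos":[-0.5,0,0.5],"twist":[0,0,0]},{"delta_pos":[-1,0,1],"twist":[0,0,0]},{"delta_pos":[-1.5,0,1.5],"twist":[0,0,0]},{"delta_pos":[-2,0,2],"twist":[0,0,0]},{"delta_pos":[-2.5,0,2.5],"twist":[0,0,0]},{"delta_pos":[-3,0,3],"twist":[0,0,0]},{"delta_pos":[-3.5,0,3.5],"twist":[0,0,0]},{"delta_pos":[-4,0,4],"twist":[0,0,0]},{"delta_pos":[-4.5,0,4.5],"twist":[0,0,0]},{"delta_pos":[-5,0,5],"twist":[0,0,0]},{"delta_pos":[-5.5,0,5.5],"twist":[0,0,0]},{"delta_pos":[-5.7,0,5.7],"twist":[0,0,0]},{"delta_pos":[-5.7,0,5.7],"twist":[0,0,0]}]'
for i in 1 2 3 4 5; do python3 -m crank '[{"delta_pos":[0,0,0],"twist":[0,0,0]}]' | grep -E "pos|force"; done; python3 -c "
from h import *
st()"
```

```text
time: 29.35
tool_pos: [0.5292, 0.1891, 0.1778]
orientation: [-2.179, -1.375, -0.904]
wrist_force: [0.0, -0.2, -1.3]
finger_gap: 0.0123
tool_pos: [0.5292, 0.1891, 0.1779]
wrist_force: [1.0, 0.6, -0.2]
tool_pos: [0.5291, 0.1891, 0.1779]
wrist_force: [-0.3, -0.2, -1.7]
tool_pos: [0.5292, 0.1891, 0.1779]
wrist_force: [0.2, -1.3, -0.4]
tool_pos: [0.5292, 0.1891, 0.1779]
wrist_force: [0.5, 0.3, -1.4]
tool_pos: [0.5292, 0.1891, 0.1779]
wrist_force: [-0.1, 1.0, 0.1]
t 29.85 tcp [0.5292 0.1891 0.1779] grasp [0.5234 0.177  0.1913] lean 45.06 yaw(z) 64.45 jaw [ 0.903 -0.431  0.001] F [-0.15  1.02  0.1 ] T [-0.698  0.292  0.037] gap 0.0124 q [-0.19  0.09 -0.61  0.62  0.75  1.92]
```

```bash
python3 -m crank '[{"delta_pos":[-0.3,0,0.3],"twist":[0,0,0]},{"delta_pos":[-0.7,0,0.7],"twist":[0,0,0]},{"delta_pos":[-1,0,1],"twist":[0,0,0]},{"delta_pos":[-1.4,0,1.4],"twist":[0,0,0]},{"delta_pos":[-1.7,0,1.7],"twist":[0,0,0]},{"delta_pos":[-2.1,0,2.1],"twist":[0,0,0]},{"delta_pos":[-2.5,0,2.5],"twist":[0,0,0]},{"delta_pos":[-2.9,0,2.9],"twist":[0,0,0]},{"delta_pos":[-3.2,0,3.2],"twist":[0,0,0]},{"delta_pos":[-3.5,0,3.5],"twist":[0,0,0]},{"delta_pos":[-3.5,0,3.5],"twist":[0,0,0]}]'
for i in 1 2 3 4 5 6 7 8; do python3 -m crank '[{"delta_pos":[0,0,0],"twist":[0,0,0]}]' >/dev/null;python3 -c "
from bench import r;s=r.observe();print(s['wrist_force'].round(2),s['wrist_torque'].round(3))"; done; python3 -c "
from h import *
st();cap('scene','scene22');cap('side','side22')
cv2.imwrite('pics/s22.png',cv2.convertScaleAbs(cv2.resize(cv2.imread('pics/scene22.png')[30:200,340:470],None,fx=3.5,fy=3.5,interpolation=cv2.INTER_CUBIC),alpha=1.5))"
```

```text
time: 30.95
tool_pos: [0.5292, 0.1891, 0.1729]
orientation: [-2.179, -1.375, -0.904]
wrist_force: [-1.0, 0.0, 1.3]
finger_gap: 0.0125
[-0.65 -0.97  0.07] [-0.583  0.288  0.007]
[-0.43  0.04  0.15] [-0.625  0.282 -0.034]
[ 0.14 -0.88 -0.4 ] [-0.6    0.213 -0.01 ]
[-0.13 -0.07  0.48] [-0.583  0.304 -0.04 ]
[ 0.31 -0.43 -0.19] [-0.541  0.238  0.003]
[ 0.11 -0.09  0.14] [-0.548  0.316 -0.   ]
[-0.35 -0.22  0.53] [-0.608  0.239  0.032]
[ 0.73  0.38 -1.02] [-0.64   0.367 -0.032]
t 31.75 tcp [0.5292 0.1891 0.1729] grasp [0.5233 0.177  0.1863] lean 45.06 yaw(z) 64.45 jaw [ 0.903 -0.431  0.001] F [ 0.73  0.38 -1.02] T [-0.64   0.367 -0.032] gap 0.0123 q [-0.19  0.1  -0.62  0.6   0.75  1.92]
```

View pics/s22.png

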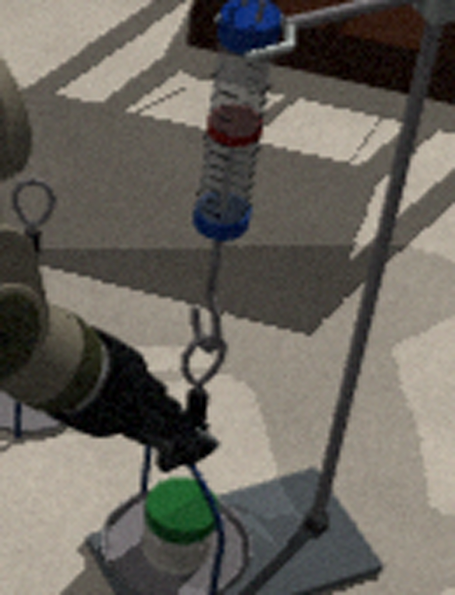

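Force at the wrist averages about zero, so the spring carries it all. Ease the grip to 20 N, then open.

```bash
python3 -m crank '[{"delta_pos":[0,0,0],"twist":[0,0,0]},{"delta_pos":[0,0,0],"twist":[0,0,0]},{"delta_pos":[0,0,0],"twist":[0,0,0]},{"delta_pos":[0,0,0],"twist":[0,0,0]}]' -1 20
python3 -m crank '[{"delta_pos":[0,0,0],"twist":[0,0,0]},{"delta_pos":[0,0,0],"twist":[0,0,0]},{"delta_pos":[0,0,0],"twist":[0,0,0]},{"delta_pos":[0,0,0],"twist":[0,0,0]},{"delta_pos":[0,0,0],"twist":[0,0,0]},{"delta_pos":[0,0,0],"twist":[0,0,0]},{"delta_pos":[0,0,0],"twist":[0,0,0]},{"delta_pos":[0,0,0],"twist":[0,0,0]},{"delta_pos":[0,0,0],"twist":[0,0,0]},{"delta_pos":[0,0,0],"twist":[0,0,0]}]' 0.2
python3 -c "
from h import *
st();cap('wrist','wrist23');cap('scene','scene23')
cv2.imwrite('pics/s23.png',cv2.convertScaleAbs(cv2.resize(cv2.imread('pics/scene23.png')[30:200,340:470],None,fx=3.5,fy=3.5,interpolation=cv2.INTER_CUBIC),alpha=1.5))"
```

```text
time: 32.25
tool_pos: [0.5291, 0.1891, 0.1729]
orientation: [-2.179, -1.375, -0.904]
wrist_force: [-0.0, -0.6, -0.6]
finger_gap: 0.0128
time: 33.25
tool_pos: [0.5291, 0.1891, 0.1729]
orientation: [-2.179, -1.375, -0.904]
wrist_force: [-0.2, -0.2, -0.1]
finger_gap: 0.051
t 33.25 tcp [0.5291 0.1891 0.1729] grasp [0.5233 0.177  0.1863] lean 45.06 yaw(z) 64.45 jaw [ 0.903 -0.431  0.001] F [-0.21 -0.22 -0.05] T [-0.589  0.259 -0.024] gap 0.051 q [-0.19  0.1  -0.62  0.6   0.75  1.92]
```

View pics/s23.png

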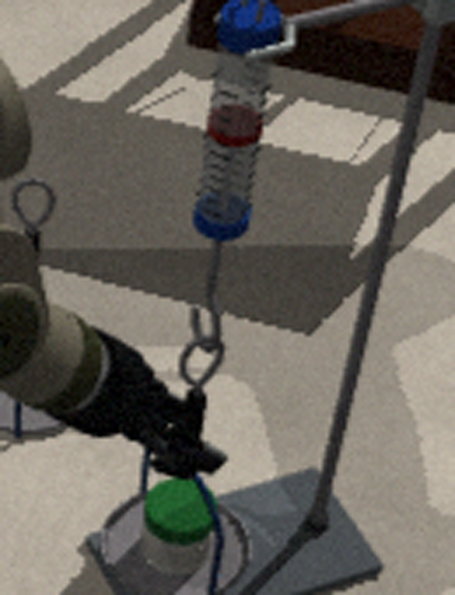

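View pics/wrist23.png

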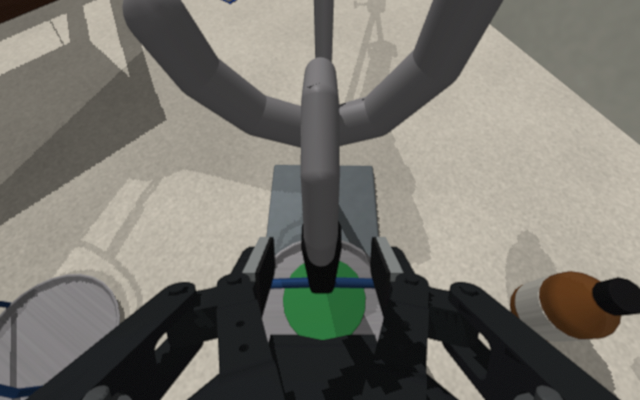

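The carrier hangs free, pointer unmoved, handle (320,270) well between the pads (262 and 385). Back straight out.

```bash
python3 -m crank '[{"delta_pos":[0,0,-2],"twist":[0,0,0]},{"delta_pos":[0,0,-6],"twist":[0,0,0]},{"delta_pos":[0,0,-14],"twist":[0,0,0]},{"delta_pos":[0,0,-24],"twist":[0,0,0]},{"delta_pos":[0,0,-36],"twist":[0,0,0]},{"delta_pos":[0,0,-50],"twist":[0,0,0]},{"delta_pos":[0,0,-65],"twist":[0,0,0]},{"delta_pos":[0,0,-80],"twist":[0,0,0]},{"delta_pos":[0,0,-95],"twist":[0,0,0]},{"delta_pos":[0,0,-108],"twist":[0,0,0]},{"delta_pos":[0,0,-117],"twist":[0,0,0]},{"delta_pos":[0,0,-120],"twist":[0,0,0]},{"delta_pos":[0,0,-120],"twist":[0,0,0]}]'
python3 -c "
from h import *
st();cap('wrist','wrist24');cap('scene','scene24');cap('side','side24')
cv2.imwrite('pics/s24.png',cv2.convertScaleAbs(cv2.resize(cv2.imread('pics/scene24.png')[20:330,250:470],None,fx=1.9,fy=1.9,interpolation=cv2.INTER_CUBIC),alpha=1.5))"
python3 -m crank '[{"delta_pos":[0,0,0],"twist":[0,0,0]},{"delta_pos":[0,0,0],"twist":[0,0,0]},{"delta_pos":[0,0,0],"twist":[0,0,0]},{"delta_pos":[0,0,0],"twist":[0,0,0]},{"delta_pos":[0,0,0],"twist":[0,0,0]},{"delta_pos":[0,0,0],"twist":[0,0,0]},{"delta_pos":[0,0,0],"twist":[0,0,0]},{"delta_pos":[0,0,0],"twist":[0,0,0]},{"delta_pos":[0,0,0],"twist":[0,0,0]},{"delta_pos":[0,0,0],"twist":[0,0,0]},{"delta_pos":[0,0,0],"twist":[0,0,0]},{"delta_pos":[0,0,0],"twist":[0,0,0]},{"delta_pos":[0,0,0],"twist":[0,0,0]},{"delta_pos":[0,0,0],"twist":[0,0,0]},{"delta_pos":[0,0,0],"twist":[0,0,0]}]' >/dev/null
python3 -c "
from h import *
st();cap('wrist','wrist25');cap('scene','scene25');cap('side','side25');lid('wrist24');lid('wrist25')
for a,b in [('wrist24','wrist25'),('side24','side25'),('scene24','scene25')]:
  A,B=cv2.imread(f'pics/{a}.png').astype(int),cv2.imread(f'pics/{b}.png').astype(int);print(a,(abs(A-B).max(2)>40).sum())
cv2.imwrite('pics/d25.png',cv2.resize(cv2.imread('pics/side25.png')[60:330,190:460],None,fx=2.2,fy=2.2,interpolation=cv2.INTER_CUBIC))"
```

```text
time: 34.65
tool_pos: [0.4928, 0.1119, 0.2582]
orientation: [-2.18, -1.375, -0.906]
wrist_force: [-0.0, 0.7, 0.7]
finger_gap: 0.051
t 34.65 tcp [0.4928 0.1119 0.2582] grasp [0.4869 0.0998 0.2716] lean 45.07 yaw(z) 64.34 jaw [ 0.902 -0.431  0.002] F [-0.04  0.7   0.66] T [-0.563  0.29  -0.05 ] gap 0.051 q [-0.39  0.01 -0.47  1.03  0.79  1.65]
t 36.3 tcp [0.4925 0.1125 0.2577] grasp [0.4867 0.1003 0.2711] lean 45.06 yaw(z) 64.45 jaw [ 0.903 -0.431  0.001] F [0.76 0.83 0.31] T [-0.542  0.288  0.028] gap 0.0512 q [-0.39  0.01 -0.48  1.03  0.79  1.65]
lid [0.5235 0.1729 0.1025] n [-0.006 -0.006  1.   ] mid [0.5236 0.173  0.0725] in tool mm [-83.1   1.2 179.6] ext [0.057 0.057 0.004]
lid [0.5235 0.1727 0.1026] n [-0.002 -0.003  1.   ] mid [0.5236 0.1728 0.0726] in tool mm [-83.1   1.9 178.7] ext [0.056 0.057 0.004]
wrist24 586
side24 1
scene24 9
```

View pics/s24.png

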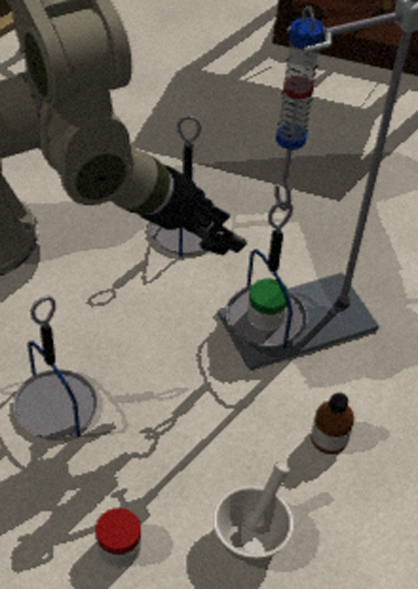

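View pics/wrist25.png

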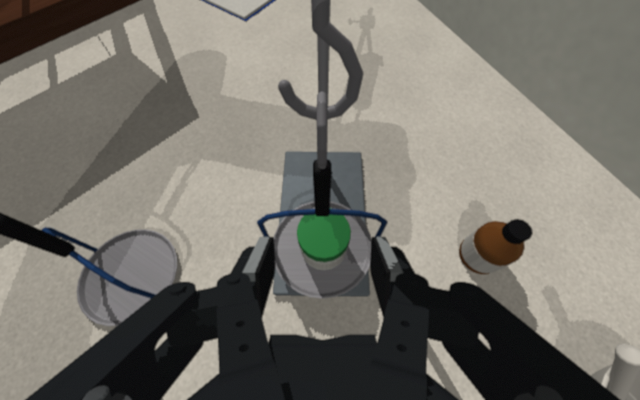

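View pics/d25.png

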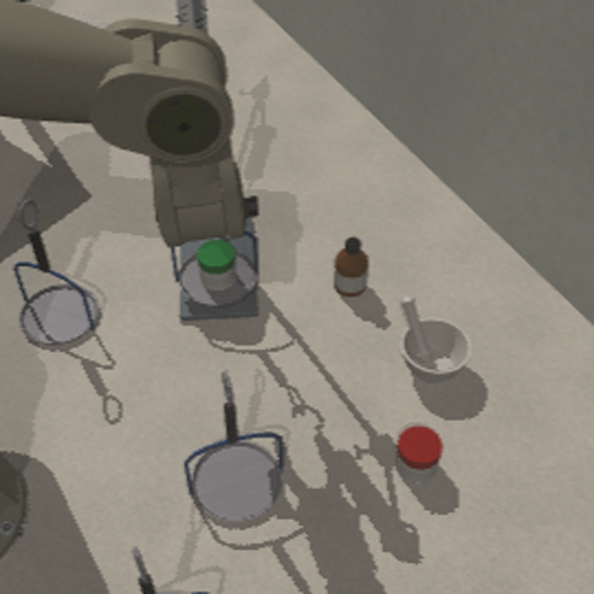

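Nothing moves between pictures 1.6 s apart: the pan is about 38 mm up, the pointer about 35 mm down, the jar level, and the bystanders in place. Hand in.

```bash
python3 -c "
from h import *
print(r.sign_off());st()"
```

```text
the job is handed in; nothing more can be done
None
the job is handed in; nothing more can be done
```

The green-lidded jar now hangs in the weighing carrier on the scale's hook, and I handed the job in at about 36 s of the 72 s; no verdict was reported. I used the carrier farthest from the base, at about 0.55 m against 0.37 to 0.41 m for the three look-alikes.

I set the jar down upright in the pan and let go. Then I lifted the carrier by its handle, passed the loop over the hook's tip and lowered it until the wrist force averaged about zero. I eased the grip to 20 N, opened the fingers and backed out 120 mm.

**Last checks:**
- **Pan and pointer:** the pan is about 38 mm above the bench. The pointer is about 35 mm down; I worked this out from the lid's height, not by reading the scale.
- **Jar:** it is level, about 4 mm from the pan's centre. That centre is taken from where I released the carrier.
- **Stillness:** the side and scene pictures taken 1.6 s apart show no movement. The wrist pictures differed in 586 pixels, mostly, I think, from the arm settling by about 1 mm. The lid measured the same in both to 0.2 mm.
- **Bystanders:** the red-lidded jar, mortar and bottle stand upright and look untouched. I judged this by eye and did not measure their shift.

**What failed or disagreed:**
- The first approach to the jar was out of reach, with joints 3 and 4 at their limits, so I took the jar from another direction.
- The views of the carrier and hook differed by 1 to 4 mm; I settled between them and then checked alignment in the wrist picture before each step.

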